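# Pry the snap-in cover out of a cast housing

## Task

Take the cover off the clamped housing: put the blade of the cranked pry lever into the notch under the cover's edge and lever that edge up until it snaps out. Then lift the cover out and lay it flat, ribbed side up, in the empty bay of the tray, and lay the lever back down flat on the bench. Leave the other tools and the cover that is already in the tray where they are, and do not drop anything.

Things in the scene. Friction and masses are not known exactly. Their poses are not given: they have to be found in the camera images.
- housing: die-cast aluminium housing, 172 x 120 x 35 mm, held immovably in a steel fixture; its top face is 43 mm above the bench. Origin: centre of its underside (8 mm above the bench). +x runs from the end with the pry notch to the end with three small square windows, +z up. Toggle clamps at its long sides, near the windows end, reach 26 mm above its top face
- seat_edge (a point): point on the housing (axes as the housing's): where the middle of the seated cover's notch-end edge is, level with the housing's top face. Inside the compartment nothing stands under the cover's plate for 20 mm inwards (+x) and 20 mm to either side, down to z = -14 mm
- rim_mid (a point): middle of the top of the rim, 20 mm wide (x +-10 mm), between the cover and the housing's end wall, 11.5 mm behind (-x) seat_edge. The pry notch is a straight channel across this rim along x, 14 mm wide, 8 mm deep, open at the top and both ends. Its centre lies anywhere up to 11 mm to either side (y) of this point, differing from casting to casting: look or feel for it
- cover: grey snap-in cover: plate 90 x 54 x 3 mm, ribbed on top, seated flush with the housing's top (1.5 mm gap all round, nothing to grip). Skirts make its long edges 7 mm tall; with its legs it is 18.5 mm tall. 50 to 80 g. Origin: centre of its underside, level with the leg ends; +z up (ribs up), +x as the housing's when seated
- cover_edge (a point): point on the cover (axes as the cover's): middle of the top of its notch-end edge, 45 mm from the cover's origin along -x and 18.5 mm above it; coincides with seat_edge when seated. Plate 3 mm thick, so seated it leaves 5 mm above the level of the notch's floor. Once popped, the raised long edges beside this end can be gripped across (54 mm)
- cover_snaps (a point): point on the cover's top midway between its two snap legs, 20 mm from the notch-end edge. Sprung catches in the housing hold the legs: 15 to 20 N of lift near the notch end makes them yield, and they let go once that edge has risen about 5 mm; levered on to 7 to 10 mm, that end stays up by itself while the tongue end stays low
- cover_tongue (a point): end of the tongue at the cover's far end (50.5 mm along +x from the cover's origin), 44 mm wide, 2.5 thick, which reaches 4 mm under a lip of the housing: with the notch end up, draw the cover some 10 mm towards the notch to free it, then lift
- pry: the cranked pry lever lying on the bench with two other tools of the same blue handle: straight-sided handle 100 long, 20 wide, 24 mm high, then a round steel shank of 7 mm, and at its end a flat blade bent upwards. Origin: underside of the handle at mid-length; +x from handle to blade, +z up as it lies. 100 g, centre of mass 15 mm ahead of the origin
- pry_heel (a point): the bend of the pry lever (8 mm ball, its centre), the fulcrum: 95 mm along x from the lever's origin, 12 mm above its underside (on the axis of handle and shank)
- pry_tip (a point): end of the lever's flat blade (mid-thickness). The blade leaves the heel bent 32 degrees up from the shank and is 22 mm long, 10 wide, 2.5 thick; its lower face is tangent to the underside of the heel's ball, so with the shank sloping 32 degrees down towards the heel it lies level
- tray: fixed black tray for covers, 270 x 160 x 26 mm, walls 3 mm, divided across its x into two bays; origin: centre of its underside. The +x bay holds a cover taken off earlier, the -x bay is empty
- bay (a point): centre of the inner floor of the empty bay (3 mm above the bench), axes as the tray's; the bay is 130 mm along x and 154 mm along y
- old_cover: a like cover taken off earlier, lying in the tray's other bay; leave alone
- knife: deburring knife beside the lever: same handle, thin hooked round blade; 153 mm long, 24 high; leave alone
- flat_file: flat file beside the lever: same handle, straight flat blade 12 mm wide and 75 mm long; leave alone
- caliper: a caliper, 230 mm long, beyond the tools; leave alone
- brush: a dusting brush, 190 mm long, behind the three tools' handles (on the robot's right); leave alone
Mind the look-alikes: they are no part of the job. What is shaped like the pry but green or orange is not meant.

How it is judged:
On the way, in this order (a step that is already met when the one before it is completed fails the run):
1. the lever's blade is in the notch, at least 6 mm under the cover's edge (x of pry_tip in the frame of seat_edge between 0.006 and 0.03 m and y of pry_tip in the frame of seat_edge between -0.02 and 0.02 m and z of pry_tip in the frame of cover_edge below -0.002 m and z of cover_edge in the frame of seat_edge below 0.003 m), for 0.05 s.
2. the notch end of the cover is levered up by more than 5 mm, the blade still under its edge and the gripper not touching the cover (z of cover_edge in the frame of seat_edge between 0.005 and 0.03 m and x of pry_tip in the frame of seat_edge between 0.003 and 0.03 m and y of pry_tip in the frame of seat_edge between -0.02 and 0.02 m and z of pry_tip in the frame of cover_edge below 0 m and contact force between each of the arm, the fingers and cover below 0.1 N), for 0.05 s.
At the end, for the whole second after the job is handed in: The cover lies level (within 0.15 rad), ribs up, on the floor of the tray's empty bay (within 6 mm of it), and the pry lever lies level (within 0.15 rad) on its handle on the bench (within 6 mm), both at rest (x of cover in the frame of bay between -0.045 and 0.045 m and y of cover in the frame of bay between -0.055 and 0.055 m and z of cover in the frame of bay below 0.006 m and angle between each of cover, pry's own z axis and vertical below 0.15 rad and linear speed of each of cover, pry below 0.02 m/s and height (world z) of pry between -0.004 and 0.006 m); the robot touches nothing.
It fails at once if another thing on the bench is shifted by more than 25 mm (distance of any of old_cover, knife, flat_file, caliper, brush from where it was at the start of the episode above 0.025 m).
It fails at once if the cover or the lever is dropped: let go and falling faster than 0.6 m/s (from over 2 cm) ((linear speed of cover above 0.6 m/s and contact force between the fingers and cover below 0.1 N and horizontal distance between cover and seat_edge above 0.12 m) or (linear speed of pry above 0.6 m/s and contact force between the fingers and pry below 0.1 N)).
It also fails if it takes over 64 s, if anything falls off the work surface, if the arm or the gripper's body presses on something with over 40 N, if the wrist force passes 120 N, or if a joint passes its speed limit or range.

## Robot

A 7-joint arm with a two-finger parallel gripper is mounted at the origin on the work surface. World frame = base frame: x ahead of the robot, y to its left, z up, the work surface at z = 0. Lengths are in m, angles in rad, forces in N, time in s.
With the tool pointing down it reaches from about 0.375 to 0.925 m from the base axis. Payload 3.1 kg.
Tool frame: the origin (TCP) lies at the very end of the fingers, on their centre line; the grasp point (between the pads) lies 19 mm behind it; z points along the fingers, y is the line along which they close (so a half turn about z gives the same grasp; the last joint's range is limited). The gripper opens to 85 mm and grips with 20 to 120 N. Pads are 22 mm wide; open, the fingers measure 114 mm over their backs; the gripper's body (76 mm by 85 mm) begins 54 mm behind the grasp point. The pads swing forward as they close: fully open they stand 13 mm farther back than shut.
Start: joints at [-1.201, 0.383, 0.044, 1.598, -0.018, 1.161, -0.05], TCP at [0.293, 0.58, 0.231] pointing down, gripper open.
Joint ranges: [-2.61, 2.61], [-0.41, 2.15], [-1.48, 1.57], [0, 2.5], [-1.57, 4.71], [0.05, 1.97], [-2.85, 2.85]. Speed limits (rad/s): [2.79, 2.79, 3.14, 3.14, 3.14, 3.14, 3.14].

## Interface

Orientations are given as a unit quaternion [x, y, z, w].
In Python, from workcell import monitor, read_camera, calibration, order gives the robot as it stands.
- The arm moves only by the shell command python3 -m crank 'ROWS' [OPENING]. ROWS is JSON, one flat list of numbers, 6 for each row, row after row: the shift along the tool's x, y, z each as a share of 50 cm, from -1 to 1, then the turn, a rotation vector about the tool's x, y, z each as a share of 30 degrees, from -1 to 1. In form: [dx, dy, dz, rx, ry, rz, dx, dy, dz, rx, ry, rz, ...]. A call has 1 to 12 rows; each row is the pose to reach, as a shift and turn from the pose commanded when the call began, along the tool's axes at that moment; what a row does not reach only later rows make up. A row lasts 1/12 s, in which the tool goes at most 41.7 mm and 7.16 degrees, less where a joint would pass 70% of its speed; a pose out of reach is approached as far as the arm can. A call with a number of a shift or a turn outside -1 to 1 is refused whole. A call with a gripper value outside its range is refused whole. OPENING is the opening, from 0 (shut) to 1 (fully open), set as the call begins (- or left out, the last holds). The fingers move at their own pace and stop on an object; the grip force is fixed at half the most. Time passes only in rows, so rows that repeat a pose let the fingers close. It gives the time, the measured TCP pose, the force, the opening and the grip force at its end, in the units of the state.
- monitor.sense(): the state, without advancing time (a new reading comes with each control period).
- read_camera(name): name is "scene" or "top" or "wrist"; returns (picture, depth): 420x560x3 uint8, red, green, blue; 420x560 float32, m along the optical axis (not along the pixel's ray), 0 where there is no reading.
- calibration(name): a dict with "fx", "fy", "cx", "cy" (pixels), "dist_coeffs" ([k1, k2, p1, p2, k3] as OpenCV has them; the pictures are not rectified), "rvec" (rotation vector, rad) and "tvec" (3), from world to camera coordinates, as OpenCV has them. Camera axes: x right, y down, z forward; pixel columns grow to the right and rows downward; lengths in m; the calibration is good to about 2 mm. A picture is of the moment at which its call begins: read the wrist's pose just before it. calibration takes no time and is no camera call; for the wrist camera it gives the pose at the moment of the call.
- order.close_job(): hands the job in; it is judged then, once.
The state is a dict: "time_s": time; "joint_positions": joint angles; "joint_vel": joint speeds; "joint_torque": joint torques, N m; "tcp_pos": TCP position; "tool_rot": TCP orientation; "wrist_force": force on the tool from outside, world axes, zero at the start; "wrist_torque": the same for the moment, N m; "grip_width": finger opening in m; "finger_force": force on a finger pad.
Only numpy, scipy, OpenCV 4.12 (cv2) and the standard library are available. Lean on these libraries where they do the work, as an engineer would, in place of code of your own. Each camera call takes 0.05 s, during which the arm holds its last target. There are 200 camera calls.

## Working session

There is one attempt and no reset: what is moved stays moved. The work goes in short steps, Python scripts to look and compute and a shell command to move; the robot and the scene stay as the last step left them, time stands still between calls to the robot, and variables do not carry over. Pictures are saved under pics/ and viewed, at most 10 in all, crops included, and the job is handed in when it is done.

```bash
ls; mkdir -p pics
cat > h.py <<'E'
import numpy as np, cv2
from scipy.spatial.transform import Rotation as R
from workcell import monitor, read_camera, calibration, order
def cam(name):
    c=calibration(name); im,d=read_camera(name)
    K=np.array([[c['fx'],0,c['cx']],[0,c['fy'],c['cy']],[0,0,1.]]); 
    return im,d,(K,np.array(c['dist_coeffs'],float),R.from_rotvec(np.ravel(c['rvec'])).as_matrix(),np.ravel(c['tvec']))
def ray(C,uv,z):
    K,D,Rm,t=C; uv=np.array(uv,float).reshape(-1,1,2)
    p=cv2.undistortPoints(uv,K,D).reshape(-1,2); d=np.c_[p,np.ones(len(p))]@Rm; o=-Rm.T@t
    return o+d*((z-o[2])/d[:,2])[:,None]
def cloud(C,dep):
    K,D,Rm,t=C; h,w=dep.shape
    u,v=np.meshgrid(np.arange(w),np.arange(h)); p=cv2.undistortPoints(np.stack([u,v],-1).reshape(-1,1,2).astype(float),K,D).reshape(-1,2)
    P=np.c_[p,np.ones(len(p))]*dep.reshape(-1,1); return ((P-t)@Rm).reshape(h,w,3)
def proj(C,P):
    K,D,Rm,t=C; return cv2.projectPoints(np.array(P,float).reshape(-1,1,3),cv2.Rodrigues(Rm)[0],t,K,D)[0].reshape(-1,2)
def save(n,im): cv2.imwrite('pics/'+n+'.png',im[...,::-1])
def rel(pos,rot=None):
    "rows numbers from current measured pose to target pos / Rotation"
    s=monitor.sense(); R0=R.from_quat(s['tool_rot']); d=R0.inv().apply(np.array(pos)-s['tcp_pos'])/0.5
    r=(R0.inv()*(rot if rot is not None else R0)).as_rotvec()/np.radians(30)
    return np.round(d,4),np.round(r,4)
E
python3 - <<'E'
from h import *
for n in('top','scene'):
    im,d,C=cam(n); save(n+'0',im); np.savez(n+'0.npz',im=im,d=d,K=C[0],D=C[1],R=C[2],t=C[3])
    print(n,-C[2].T@C[3],C[0][0,0])
print(monitor.sense())
E
```

```text
pics
top [ 0.4294576  -0.09911782  1.47361839] 489.77113727594474
scene [1.30298209 0.87696085 1.57456047] 546.1053243234351
{'time_s': 0.1, 'joint_positions': array([-1.20082164,  0.38375498,  0.04383369,  1.59940908, -0.01789069,
        1.161186  , -0.04985064]), 'joint_vel': array([ 0.00240093, -0.00065446,  0.00061781, -0.00365491,  0.00025541,
        0.0015569 , -0.00112396]), 'joint_torque': array([ 2.64213195e-03, -4.34725893e+01,  1.02921657e+00, -2.50455165e+01,
        1.08686244e-02,  5.37249303e-03,  1.22294520e-05]), 'tcp_pos': array([0.29270594, 0.57941804, 0.23001524]), 'tool_rot': array([ 2.31694553e-01,  9.72787868e-01, -1.16379963e-03, -2.09753844e-04]), 'wrist_force': array([ 0.2479125 , -0.74125065, -0.3565702 ]), 'wrist_torque': array([-0.02739484, -0.02106277, -0.01493341]), 'finger_force': 0.0, 'grip_width': 0.0857185269986101}
```

View pics/top0.png

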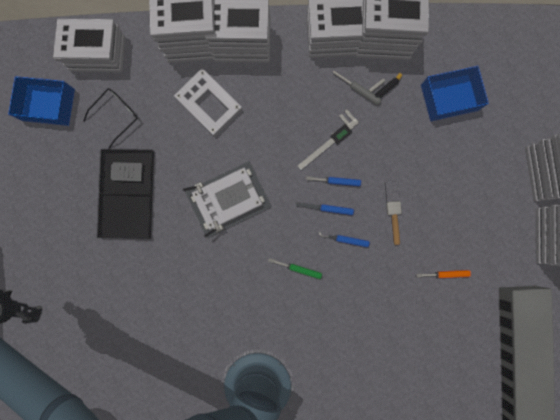

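View pics/scene0.png

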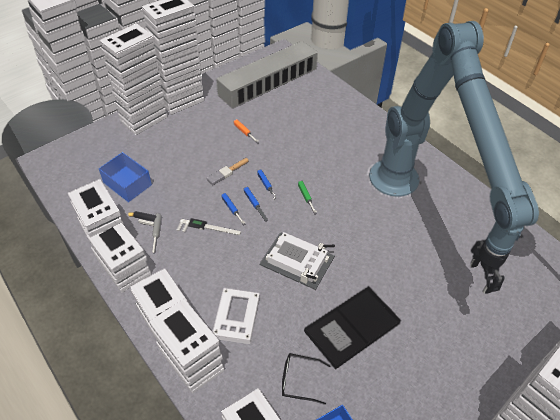

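The top view shows the housing at (228,198) and the empty tray bay at (125,217). Three blue tools lie at (340,182), (335,209) and (350,241). I'll zoom in on the tools and housing and locate them.

Run:
```python
from h import *
z=np.load('top0.npz'); im,d=z['im'],z['d']; C=(z['K'],z['D'],z['R'],z['t'])
a=cv2.resize(im[155:255,285:375],None,fx=4.4,fy=5,interpolation=cv2.INTER_CUBIC)
b=cv2.resize(im[155:255,180:275],None,fx=4.2,fy=5,interpolation=cv2.INTER_CUBIC)
save('crop0',np.hstack([b[:, :400],a[:, :396]]))
hsv=cv2.cvtColor(im,cv2.COLOR_RGB2HSV)
m=cv2.inRange(hsv,(100,120,60),(125,255,255))
for c in cv2.findContours(m,0,2)[0]:
    if 60<cv2.contourArea(c)<600:
        (u,v),wh,_=r=cv2.minAreaRect(c); bx=cv2.boxPoints(r); w=ray(C,bx,0.02)
        e=[w[1]-w[0],w[2]-w[1]]; l=max(e,key=np.linalg.norm); print('blue',u,v,ray(C,[u,v],.02)[0],[np.linalg.norm(x) for x in e],np.degrees(np.arctan2(l[1],l[0])))
P=cloud(C,d)
bx=np.zeros(d.shape,bool); bx[140:250,90:165]=1
tm=(bx&(im.max(-1)<45)).astype(np.uint8); c=max(cv2.findContours(tm,0,2)[0],key=cv2.contourArea); r=cv2.minAreaRect(c); print('tray',r, ray(C,cv2.boxPoints(r),.026),ray(C,cv2.boxPoints(r),.026).mean(0))
wm=np.zeros(d.shape,bool); wm[155:240,182:272]=1
wm=(wm&(im.min(-1)>150)).astype(np.uint8); c=max(cv2.findContours(wm,0,2)[0],key=cv2.contourArea); r=cv2.minAreaRect(c); print('hous',r,ray(C,cv2.boxPoints(r),.043),ray(C,cv2.boxPoints(r),.043).mean(0))
```

```text
blue 352.25 240.75001525878906 [ 0.42562593 -0.29781728  0.02      ] [np.float64(0.018044480383279892), np.float64(0.09695150558596)] -102.99615839645979
blue 336.8699951171875 209.40997314453125 [ 0.52012526 -0.25527285  0.02      ] [np.float64(0.01857940592881855), np.float64(0.0974451198226667)] -99.76829672793657
blue 343.9794921875 181.2254180908203 [ 0.60392504 -0.27959721  0.02      ] [np.float64(0.019354775933413993), np.float64(0.09717042572774369)] -96.76705397237107
tray ((125.39510345458984, 193.14651489257812), (52.770694732666016, 87.48475646972656), 1.9091522693634033) [[0.46048327 0.46323683 0.026     ]
 [0.72534006 0.4537414  0.026     ]
 [0.7138706  0.2907523  0.026     ]
 [0.45120405 0.30215442 0.026     ]] [0.58772449 0.37747124 0.026     ]
hous ((225.18438720703125, 198.33372497558594), (39.19368362426758, 59.31374740600586), 64.65382385253906) [[ 0.57853378  0.17746601  0.043     ]
 [ 0.64900202  0.0176052   0.043     ]
 [ 0.54289433 -0.02924586  0.043     ]
 [ 0.47290485  0.12973232  0.043     ]] [0.56083374 0.07388942 0.043     ]
```

View pics/crop0.png

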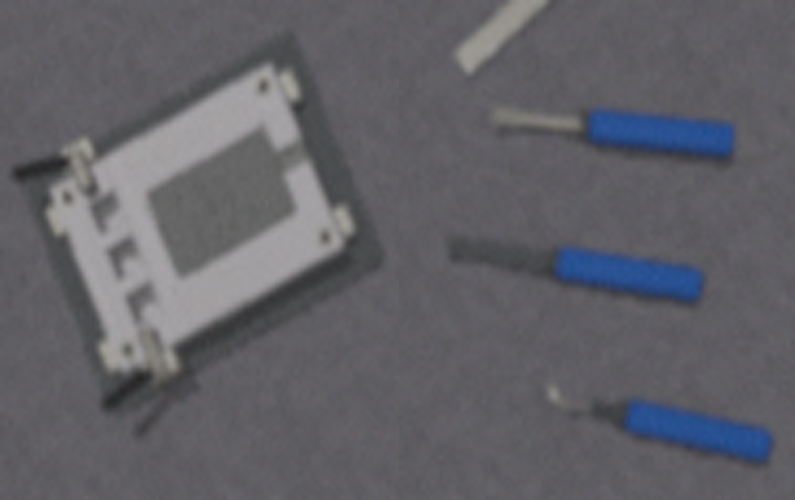

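The pry is the top blue tool, with its handle at crop (660,133) and its small blade pointing +y. The file is in the middle and the hooked knife at the bottom. The notch is at crop (290,157), on the housing's right-hand (-y) end. I'll go above the housing for a close look on the way to the pry.

```bash
python3 - <<'E'
from h import *
print(rel([0.57,0.03,0.26]))
E
python3 -m crank '[-0.96,-0.73,-0.05,0,0,1,-0.96,-0.73,-0.05,0,0,1,-0.96,-0.73,-0.05,0,0,1,-0.96,-0.73,-0.05,0,0,1,-0.96,-0.73,-0.05,0,0,1,-0.96,-0.73,-0.05,0,0,1,-0.96,-0.73,-0.05,0,0,1,-0.96,-0.73,-0.05,0,0,1,-0.96,-0.73,-0.05,0,0,1,-0.96,-0.73,-0.05,0,0,1,-0.96,-0.73,-0.05,0,0,1,-0.96,-0.73,-0.05,0,0,1]' 1
python3 - <<'E'
from h import *
def yaw(a):
    c,s=np.cos(np.radians(a)),np.sin(np.radians(a)); return R.from_matrix(np.array([[c,s,0],[s,-c,0],[0,0,-1]]))
print(rel([0.57,0.03,0.26],yaw(113.6)))
E
```

```text
(array([-0.9904, -0.731 , -0.0581]), array([0., 0., 0.]))
time_s: 1.1
tcp_pos: [0.5117, 0.1289, 0.2518]
tool_rot: [0.476, 0.88, -0.0, -0.0]
wrist_force: [1.2, -0.4, -0.2]
grip_width: 0.0856
finger_force: 0.0
(array([-0.2294, -0.0108, -0.0166]), array([-0.0009, -0.0009,  0.3203]))
```

```bash
cat >> h.py <<'E'
def yaw(a,pitch=0):
    "tool pointing down, tool x at heading a deg; pitch>0 = lever nose down"
    c,s=np.cos(np.radians(a)),np.sin(np.radians(a))
    return R.from_matrix(np.array([[c,s,0],[s,-c,0],[0,0,-1]]))*R.from_euler('y',-pitch,degrees=True)
E
python3 -m crank '[-0.23,-0.01,-0.016,0,0,0.32,-0.23,-0.01,-0.016,0,0,0.32,-0.23,-0.01,-0.016,0,0,0.32,-0.23,-0.01,-0.016,0,0,0.32,-0.23,-0.01,-0.016,0,0,0.32,-0.23,-0.01,-0.016,0,0,0.32]'
python3 - <<'E'
from h import *
im,d,C=cam('wrist'); np.savez('w1.npz',im=im,d=d,K=C[0],D=C[1],R=C[2],t=C[3]); save('w1',im)
print(monitor.sense()['tcp_pos'],-C[2].T@C[3],C[2][2])
E
```

```text
time_s: 1.6
tcp_pos: [0.5698, 0.0327, 0.2593]
tool_rot: [0.547, 0.837, -0.0, -0.001]
wrist_force: [-0.1, -0.2, -0.5]
grip_width: 0.0854
finger_force: 0.0
[0.56960664 0.03379507 0.25921785] [0.53765352 0.10360383 0.40132411] [ 0.1211959  -0.28109924 -0.95199515]
```

View pics/w1.png

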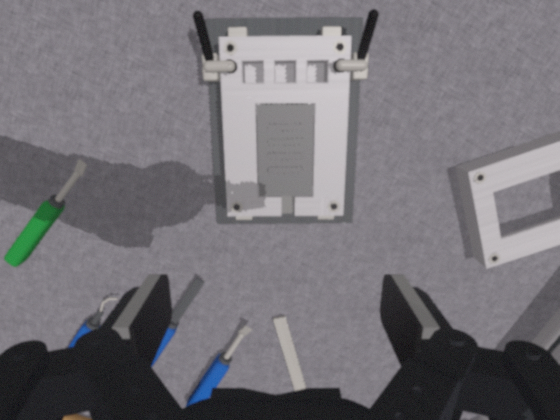

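The wrist view shows the seated cover at columns 257-314, rows 103-197. The notch is below it at about column 289, rows 197-215. The pry blade is at (245,330). Next I'll measure these.

Run:
```python
from h import *
z=np.load('w1.npz'); im,d=z['im'],z['d']; C=(z['K'],z['D'],z['R'],z['t'])
g=cv2.cvtColor(im,cv2.COLOR_RGB2GRAY)
print('row208',g[208,262:320]); print('row204',g[204,262:320]);print('col270',g[190:225,272])
w=np.zeros_like(g); w[95:200,245:325]=1
m=((g<150)*w).astype(np.uint8); 
m=cv2.morphologyEx(m,cv2.MORPH_OPEN,np.ones((15,25),np.uint8))
c=max(cv2.findContours(m,0,2)[0],key=cv2.contourArea); r=cv2.minAreaRect(c); b=cv2.boxPoints(r); B=ray(C,b,.043)
print(r,B,[np.linalg.norm(B[i]-B[i-1]) for i in range(4)])
P=cloud(C,d); print(P[150,285],P[212,265],P[230,350], P[10,300])
hm=((g>150)).astype(np.uint8); hm[:, :215]=0; hm[:,355:]=0; hm[230:]=0; hm[:28]=0
c=max(cv2.findContours(hm,0,2)[0],key=cv2.contourArea)
c2=cv2.morphologyEx(hm,cv2.MORPH_OPEN,np.ones((3,9),np.uint8))
for row in (100,140,170): 
    k=np.where(hm[row])[0]; print(row,k.min(),k.max(),ray(C,[[k.min(),row],[k.max(),row]],.043))
```

```text
row208 [172 176 179 181 182 184 185 184 183 184 184 183 184 184 183 184 183 183
 176 162 147 138 138 137 139 136 138 140 138 132 124 118 142 172 184 183
 183 185 186 185 185 185 185 184 185 184 185 185 184 185 185 185 185 185
 185 185 184 187]
row204 [137 140 156 173 183 185 183 185 184 185 186 184 185 186 183 184 185 184
 180 163 146 139 138 137 138 140 139 139 138 132 120 116 142 173 185 187
 186 187 186 188 186 186 188 187 187 187 186 188 188 188 187 187 187 186
 187 187 187 187]
col270 [127 127 126 126 127 128 138 164 179 185 185 184 183 184 186 184 183 185
 184 183 184 185 184 183 179 165 137 109  97  96  93  97 100 106 122]
((284.5, 150.0), (92.0, 57.0), 90.0) [[0.52546263 0.08423762 0.043     ]
 [0.57489012 0.10586736 0.043     ]
 [0.61362436 0.02386016 0.043     ]
 [0.56045719 0.00061473 0.043     ]] [np.float64(0.09064991813929621), np.float64(0.053952967715412), np.float64(0.09069466269834092), np.float64(0.058026698503642955)]
[0.5682777  0.05547365 0.04446018] [ 0.57583421 -0.0122606   0.04070036] [ 0.68104245 -0.00620707 -0.00131855] [ 0.52870037  0.18391847 -0.00099499]
100 222 348 [[0.49454377 0.07485683 0.043     ]
 [0.6036259  0.12260023 0.043     ]]
140 224 346 [[0.51000471 0.04048898 0.043     ]
 [0.61882967 0.08809891 0.043     ]]
170 225 345 [[0.52171588 0.01312994 0.043     ]
 [0.63135215 0.06107907 0.043     ]]
```

Run:
```python
from h import *
z=np.load('w1.npz'); im=z['im']; C=(z['K'],z['D'],z['R'],z['t']); g=cv2.cvtColor(im,cv2.COLOR_RGB2GRAY)
for row in(120,150,185,192):
    k=np.where(g[row,240:330]<155)[0]+240; print(row,k.min(),k.max(),ray(C,[[k.min()-.5,row],[k.max()+.5,row]],.043).mean(0))
print('edge',g[90:110,300],g[190:205,300])
a=ray(C,[[300,197]],.043)[0]; 
h=np.radians(113.6); hx=np.array([np.cos(h),np.sin(h),0]); hy=np.array([-hx[1],hx[0],0])
n=ray(C,[[281,206],[294.3,206]],.043); print('notch',n,np.linalg.norm(n[0]-n[1]))
cen=ray(C,[[285.5,150]],.043)[0]
for nm,p in(('edge',a),('notch',n.mean(0)),('nL',n[0]),('nR',n[1]),('far',ray(C,[[300,102.5]],.043)[0]),('end',ray(C,[[300,216]],.043)[0])): print(nm,(p-cen)@hx,(p-cen)@hy)
print('cen',cen)
```

```text
120 256 314 [0.55666325 0.08164781 0.043     ]
150 256 313 [0.56795146 0.05510136 0.043     ]
185 240 312 [0.57447955 0.01935002 0.043     ]
192 240 312 [0.57741257 0.01264052 0.043     ]
edge [197 200 199 200 200 198 198 198 198 199 198 193 181 153 131 134 136 137
 137 135] [130 126 128 128 128 132 145 170 182 184 186 184 184 186 186]
notch [[0.58809208 0.00103615 0.043     ]
 [0.60060275 0.00650548 0.043     ]] 0.013653957710084342
edge -0.04795991104836899 -0.015150654484114805
notch -0.057585135055203386 -0.002664257496475513
nL -0.057586762443723495 0.0041627211646014465
nR -0.05758350766668323 -0.009491236157552376
far 0.04510934049083562 -0.013371378590591983
end -0.06845292244777795 -0.015566214941190414
cen [0.56885184 0.05547306 0.043     ]
```

Run:
```python
from h import *
print(rel([0.602,-0.280,0.16],yaw(83.2)))
```

```text
(array([-0.6009, -0.193 ,  0.1978]), array([-0.0033, -0.0021,  1.0177]))
```

```bash
python3 -m crank '[-0.6,-0.193,0.2,0,0,1,-0.6,-0.193,0.2,0,0,1,-0.6,-0.193,0.2,0,0,1,-0.6,-0.193,0.2,0,0,1,-0.6,-0.193,0.2,0,0,1,-0.6,-0.193,0.2,0,0,1,-0.6,-0.193,0.2,0,0,1,-0.6,-0.193,0.2,0,0,1,-0.6,-0.193,0.2,0,0,1,-0.6,-0.193,0.2,0,0,1]'
python3 - <<'E'
from h import *
im,d,C=cam('wrist'); np.savez('w2.npz',im=im,d=d,K=C[0],D=C[1],R=C[2],t=C[3]); save('w2',im)
s=monitor.sense();print(s['tcp_pos'])
hsv=cv2.cvtColor(im,cv2.COLOR_RGB2HSV)
m=cv2.inRange(hsv,(100,120,40),(125,255,255))
for c in cv2.findContours(m,0,2)[0]:
    if cv2.contourArea(c)>300:
        r=cv2.minAreaRect(c); w=ray(C,cv2.boxPoints(r),.024); print(r,w.mean(0),w)
E
```

```text
time_s: 2.48
tcp_pos: [0.6004, -0.2829, 0.1582]
tool_rot: [0.747, 0.665, -0.001, -0.001]
wrist_force: [0.2, 1.7, 0.2]
grip_width: 0.0852
finger_force: 0.0
[ 0.60193542 -0.28009188  0.15886494]
((75.0999984741211, 227.8000030517578), (110.88456726074219, 31.61791229248047), 86.8201675415039) [ 0.43085709 -0.29595645  0.024     ] [[ 0.42944901 -0.24703084  0.024     ]
 [ 0.45542138 -0.24877764  0.024     ]
 [ 0.43377117 -0.34456791  0.024     ]
 [ 0.40478681 -0.3434494   0.024     ]]
((280.4931640625, 182.5773162841797), (24.30780029296875, 121.0152359008789), 0.6820604205131531) [ 0.6037064  -0.27753593  0.024     ] [[ 0.58789088 -0.32442636  0.024     ]
 [ 0.60073586 -0.22825116  0.024     ]
 [ 0.61856317 -0.23051683  0.024     ]
 [ 0.60763569 -0.32694935  0.024     ]]
((171.99887084960938, 163.9412078857422), (124.28984069824219, 28.229867935180664), 88.87670135498047) [ 0.52229294 -0.25320423  0.024     ] [[ 0.52058944 -0.20418096  0.024     ]
 [ 0.54137546 -0.20639041  0.024     ]
 [ 0.52513612 -0.30218277  0.024     ]
 [ 0.50207073 -0.30006278  0.024     ]]
```

View pics/w2.png

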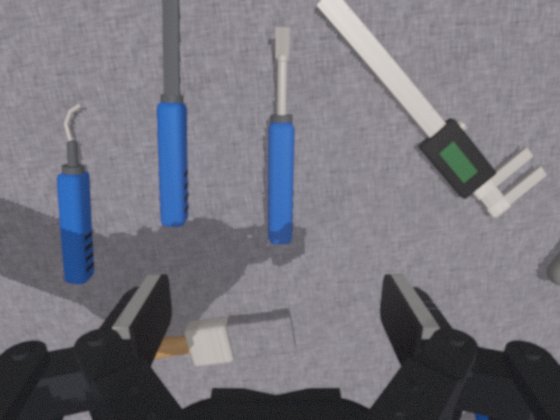

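The view shows the pry handle at (281,183) with its blade end at (282,28). The knife, file and caliper are well to the sides, and the brush is at (215,340).

Run:
```python
from h import *
z=np.load('w2.npz'); C=(z['K'],z['D'],z['R'],z['t'])
t=ray(C,[[282,28]],.0225)[0]; a=np.radians(83.1); ax=np.array([np.cos(a),np.sin(a),0])
o=t-ax*.1158; print('tip',t,'origin',o)
print('brush',ray(C,[[230,330],[295,315],[190,335]],.02))
p=proj(C,[0.6037,-0.279,0.012]);print(p)
print(rel([0.6037,-0.279,0.005],yaw(83.1)))
```

```text
tip [ 0.61737544 -0.1652902   0.0225    ] origin [ 0.6034636 -0.2802515  0.0225   ]
brush [[ 0.54304885 -0.40780938  0.02      ]
 [ 0.60333785 -0.39844271  0.02      ]
 [ 0.50555164 -0.40939054  0.02      ]]
[[280.51115656 183.642229  ]]
(array([0.002 , 0.0038, 0.3077]), array([-0.0035, -0.0033,  0.0176]))
```

```bash
python3 -m crank '[0.002,0.004,0.1,0,0,0.018,0.002,0.004,0.18,0,0,0.018,0.002,0.004,0.25,0,0,0.018,0.002,0.004,0.29,0,0,0.018,0.002,0.004,0.306,0,0,0.018,0.002,0.004,0.306,0,0,0.018]' 0.6
python3 -m crank '[0,0,0,0,0,0,0,0,0,0,0,0,0,0,0,0,0,0,0,0,0,0,0,0,0,0,0,0,0,0,0,0,0,0,0,0,0,0,0,0,0,0,0,0,0,0,0,0]' 0
python3 - <<'E'
from h import *
s=monitor.sense();print(s['tcp_pos'],s['tool_rot'],s['grip_width'],s['finger_force'])
print(rel([0.6037,-0.279,0.12],yaw(83.1)))
E
```

```text
time_s: 3.03
tcp_pos: [0.6039, -0.2759, 0.0046]
tool_rot: [0.747, 0.665, -0.0, -0.003]
wrist_force: [0.9, 0.2, -0.4]
grip_width: 0.0509
finger_force: 0.0
time_s: 3.7
tcp_pos: [0.6068, -0.2816, 0.0102]
tool_rot: [0.749, 0.663, 0.002, 0.002]
wrist_force: [-0.5, 0.8, 6.5]
grip_width: 0.0185
finger_force: 61.9
[ 0.60681767 -0.28164019  0.01021506] [0.7485633  0.6630578  0.00158359 0.00219742] 0.01852221291467253 61.8760085105896
(array([ 0.0044, -0.0056, -0.2196]), array([ 0.0103,  0.001 , -0.0011]))
```

```bash
python3 -m crank '[0,0,-0.02,0,0,0,0,0,-0.06,0,0,0,0,0,-0.12,0,0,0,0,0,-0.2,0,0,0,0,0,-0.28,0,0,0,0,0,-0.3,0,0,0,0,0,-0.3,0,0,0,0,0,-0.3,0,0,0]'
python3 - <<'E'
from h import *
im,d,C=cam('wrist'); save('w3',im); np.savez('w3.npz',im=im,d=d,K=C[0],D=C[1],R=C[2],t=C[3])
s=monitor.sense();print(s['tcp_pos'],s['tool_rot'],s['grip_width'],s['finger_force'],s['wrist_force'])
E
```

```text
time_s: 4.37
tcp_pos: [0.6042, -0.2808, 0.1577]
tool_rot: [0.749, 0.663, 0.0, 0.0]
wrist_force: [-0.1, 0.3, -2.4]
grip_width: 0.0185
finger_force: 60.9
[ 0.60308768 -0.27995282  0.15570727] [ 7.48613665e-01  6.63005170e-01 -3.37642531e-04 -1.26885455e-03] 0.018213450936187838 60.93966007232666 [-0.58685442  0.01819858 -1.5792692 ]
```

View pics/w3.png

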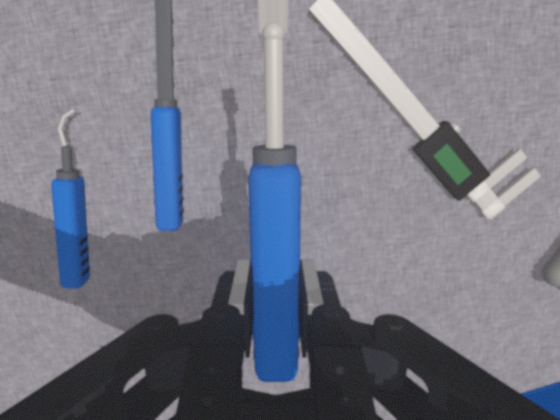

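The lever is gripped straight: the ball is at (274,30), with the shank running down to (274,145). I'll get its pose in the tool frame from depth.

Run:
```python
from h import *
z=np.load('w3.npz'); im,d=z['im'],z['d']; C=(z['K'],z['D'],z['R'],z['t']); P=cloud(C,d)
s=monitor.sense(); R0=R.from_quat(s['tool_rot']); T=s['tcp_pos']
L=lambda p:np.round(R0.inv().apply(p-T)*1000,1)
for v in (3,10,20,31,40,60,80,100,120,140): print(v,L(P[v,274]), 'cols',np.where(im[v,240:310].min(-1)>135)[0][[0,-1]]+240)
for v in (170,200,230,260): print(v,L(P[v,262]),L(P[v,288]))
```

```text
3 [ 1.052e+02 -1.000e-01 -6.100e+00] cols [240 309]
10 [ 1.03e+02 -1.00e-01 -5.70e+00] cols [240 309]
20 [ 1.003e+02 -1.000e-01 -3.100e+00] cols [240 309]
31 [96.  -0.1 -8. ] cols [240 309]
40 [93.2 -0.1 -7.4] cols [240 309]
60 [86.7 -0.1 -6.2] cols [240 309]
80 [80.  -0.1 -5.9] cols [240 309]
100 [73.  -0.1 -7. ] cols [240 309]
120 [65.9 -0.2 -6.1] cols [240 309]
140 [58.6 -0.2 -6.9] cols [240 309]
170 [ 49.   -4.5 -14.6] [ 48.7   4.9 -13.6]
200 [ 37.7  -4.6 -14.5] [ 37.8   4.9 -14.9]
230 [ 25.7  -4.8 -14.4] [ 26.3   5.  -16. ]
260 [ 13.9  -4.9 -15.9] [ 13.3   5.2 -14.7]
```

```bash
cat >> h.py <<'E'
CEN=np.array([0.56885,0.05547,0]); _h=np.radians(113.6); HX=np.array([np.cos(_h),np.sin(_h),0]); HY=np.array([-HX[1],HX[0],0])
HEEL=np.array([95.5,-0.1,-2.9])/1000
def tgt(dx,dz,pitch=32,dy=0):
    "tool pose with heel so that blade (level at 32 deg) tip is dx past seat_edge, dz above notch floor"
    Rt=yaw(113.6,pitch); heel=CEN+HX*(-0.0464+dx-0.022)+HY*(-0.00266+dy)+np.array([0,0,0.039+dz])
    return heel-Rt.apply(HEEL),Rt
E
python3 - <<'E'
from h import *
p,r=tgt(-0.012,0.05); print(p,rel(p,r))
print(rel(p+[0,0,.06],yaw(113.6,0)))
E
```

```text
[ 0.63660617 -0.09272376  0.13714795] (array([0.3798, 0.0214, 0.0375]), array([-0.2879, -1.0444, -0.9902]))
(array([ 0.3799,  0.0211, -0.0825]), array([-0.0038, -0.0034, -1.018 ]))
```

```bash
python3 -m crank '[0.05,0,-0.08,0,0,-0.2,0.12,0.005,-0.08,0,0,-0.4,0.2,0.01,-0.08,0,0,-0.6,0.28,0.015,-0.08,0,0,-0.8,0.34,0.02,-0.08,0,0,-1,0.38,0.021,-0.08,0,0,-1,0.38,0.021,-0.08,0,0,-1]'
python3 - <<'E'
from h import *
p,r=tgt(-0.012,0.05); print(monitor.sense()['tcp_pos'],rel(p,r))
E
```

```text
time_s: 5.0
tcp_pos: [0.6371, -0.0833, 0.193]
tool_rot: [0.547, 0.837, 0.001, -0.004]
wrist_force: [0.6, 1.2, -0.5]
grip_width: 0.0183
finger_force: 60.9
[ 0.63708068 -0.08328956  0.19298861] (array([-0.0178, -0.0081,  0.1116]), array([-0.0049, -1.0816,  0.0057]))
```

```bash
python3 -m crank '[-0.01,0,0.03,0,-0.25,0,-0.01,0,0.06,0,-0.5,0,-0.01,0,0.08,0,-0.75,0,-0.01,0,0.1,0,-1,0,-0.01,0,0.11,0,-1,0,-0.01,0,0.11,0,-1,0,-0.01,0,0.11,0,-1,0,-0.01,0,0.11,0,-1,0]'
python3 - <<'E'
from h import *
im,d,C=cam('wrist'); save('w4',im); np.savez('w4.npz',im=im,d=d,K=C[0],D=C[1],R=C[2],t=C[3])
s=monitor.sense(); p,r=tgt(-0.012,0.05); print(s['tcp_pos'],s['wrist_force'],rel(p,r))
E
```

```text
time_s: 5.67
tcp_pos: [0.6391, -0.1007, 0.1422]
tool_rot: [0.534, 0.805, -0.144, 0.216]
wrist_force: [-0.3, -0.4, -0.9]
grip_width: 0.0185
finger_force: 60.9
[ 0.63964136 -0.10128375  0.14290121] [ 0.03871169 -0.88226625 -1.2681996 ] (array([0.0215, 0.001 , 0.0009]), array([-0.0126, -0.0651, -0.0237]))
```

View pics/w4.png

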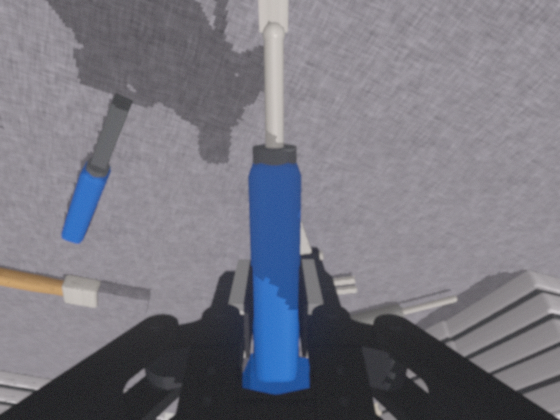

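```bash
python3 -m crank '[0.0215,0.001,0.001,-0.012,-0.065,-0.02,0.0215,0.001,0.001,-0.012,-0.065,-0.02,0.0215,0.001,0.001,-0.012,-0.065,-0.02,0.0215,0.001,0.001,-0.012,-0.065,-0.02]'
python3 - <<'E'
from h import *
for a in((-0.012,.05),(-0.005,.012),(-.005,.001)):print(rel(*tgt(*a)))
E
```

```text
time_s: 6.05
tcp_pos: [0.6369, -0.091, 0.137]
tool_rot: [0.526, 0.805, -0.15, 0.231]
wrist_force: [-0.3, -0.9, -1.5]
grip_width: 0.0184
finger_force: 60.9
(array([-0.0026, -0.002 ,  0.0014]), array([ 0.0026, -0.0022, -0.0001]))
(array([ 0.0495, -0.0021,  0.0585]), array([ 0.0026, -0.0022, -0.0001]))
(array([ 0.0612, -0.0021,  0.0771]), array([ 0.0026, -0.0022, -0.0001]))
```

```bash
python3 -m crank '[0.02,-0.001,0.02,0,0,0,0.035,-0.002,0.04,0,0,0,0.05,-0.002,0.0585,0,0,0,0.053,-0.002,0.064,0,0,0,0.056,-0.002,0.069,0,0,0,0.059,-0.002,0.073,0,0,0,0.061,-0.002,0.077,0,0,0,0.061,-0.002,0.077,0,0,0,0.061,-0.002,0.077,0,0,0]'
python3 - <<'E'
from h import *
s=monitor.sense();print(s['tcp_pos'],s['wrist_force'],s['wrist_torque'])
for a in((-.005,.001),(.01,.001)):print(rel(*tgt(*a)))
E
```

```text
time_s: 6.8
tcp_pos: [0.6342, -0.086, 0.0884]
tool_rot: [0.526, 0.805, -0.15, 0.231]
wrist_force: [1.1, -2.6, 4.1]
grip_width: 0.0183
finger_force: 61.5
[ 0.63416036 -0.08604886  0.08843553] [ 1.12867322 -2.63303116  4.06824541] [-0.17409189  0.04922572  0.03016759]
(array([ 0.0001, -0.0009,  0.0006]), array([0.0039, 0.0013, 0.0017]))
(array([ 0.0256, -0.0008, -0.0153]), array([0.0039, 0.0013, 0.0017]))
```

```bash
cat > chk.py <<'E'
from h import *
im,d,C=cam('wrist'); P=cloud(C,d); s=monitor.sense(); R0=R.from_quat(s['tool_rot']); T=s['tcp_pos']
L=lambda p:R0.inv().apply(p-T)*1000
f=lambda v0,v1,u0,u1:np.round(np.median([L(P[v,u]) for v in range(v0,v1) for u in range(u0,u1)],0),1)
print('shank far',f(45,60,273,276),'near',f(120,135,273,276),'handle',f(165,175,265,285),f(215,225,265,285),'blade',f(2,8,268,280))
print(s['time_s'],s['wrist_force'],s['tcp_pos'])
save('chk',im); np.savez('chk.npz',im=im,d=d,K=C[0],D=C[1],R=C[2],t=C[3])
E
python3 chk.py
```

```text
shank far [ 90.3  -1.8 -12.1] near [ 65.7  -1.8 -10.1] handle [ 51.4  -1.6 -15.1] [ 33.   -1.5 -15.8] blade [104.7  -1.9 -12.1]
6.85 [ 1.82705952 -2.82327039  5.40800348] [ 0.63416209 -0.08599549  0.08846296]
```

Run:
```python
from h import *
for k in('w3','w4','chk'):
    im=np.load(k+'.npz')['im']; print(k,[int(im[v,274].astype(int).sum()) for v in range(2,50,4)])
    g=cv2.cvtColor(im,cv2.COLOR_RGB2GRAY); print(g[90,258:292]); print(g[8,250:300])
im,d,C=cam('top')
p=proj(C,CEN+HX*-.055+HY*-.003+[0,0,.043])[0].astype(int); print(p)
c=im[p[1]-20:p[1]+20,p[0]-25:p[0]+35]; a=cv2.resize(c,None,fx=6.5,fy=6.5,interpolation=cv2.INTER_CUBIC)
b=cv2.resize(np.load('chk.npz')['im'][0:120,200:350],None,fx=2.6,fy=2.17); save('cmp',np.hstack([a,b]))
```

```text
w3 [525, 532, 531, 528, 535, 527, 584, 621, 615, 583, 648, 646]
[152 147 146 143 141 141 142 149 161 171 177 181 185 191 197 204 209 206
 203 198 192 190 187 180 169 155 148 146 144 144 147 147 145 143]
[146 147 151 147 147 147 151 155 166 174 178 179 179 178 177 179 176 174
 175 174 175 176 177 178 178 177 177 176 177 179 180 182 180 181 178 177
 174 169 160 154 150 152 153 153 154 155 154 154 153 151]
w4 [577, 577, 578, 578, 582, 505, 546, 594, 625, 602, 603, 604]
[100 104 111 107 110 114 128 143 155 167 174 179 183 190 194 197 200 198
 197 196 193 193 190 184 173 157 145 143 142 141 140 138 136 133]
[148 152 152 152 151 152 152 159 173 186 194 194 195 196 194 194 192 191
 189 191 192 191 193 194 194 193 193 193 193 194 197 196 197 194 195 194
 189 179 163 153 148 147 144 146 147 146 143 144 146 145]
chk [579, 578, 575, 522, 535, 590, 610, 626, 604, 604, 604, 605]
[104 101 103 102 103 107 122 142 158 167 173 178 184 188 193 198 203 207
 207 204 198 196 194 192 184 170 146 118 104 105 105 107 109 109]
[209 207 207 207 207 204 193 179 177 187 193 195 195 196 196 194 193 193
 191 191 192 192 193 192 194 194 192 192 191 193 194 197 198 196 194 195
 194 191 187 178 164 156 152 136 119 111 110 109 117 140]
[247 186]
```

View pics/cmp.png

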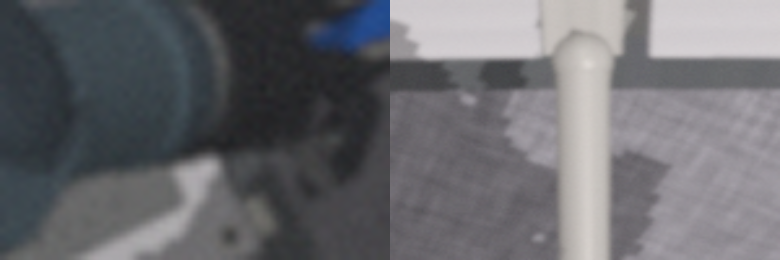

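The right half of the crop shows the blade at image columns 258-292. The notch's right wall is at about column 300, so the blade is sitting left of centre on the rim. I'll work out the lateral offset.

Run:
```python
from h import *
z=np.load('chk.npz'); im,d=z['im'],z['d']; C=(z['K'],z['D'],z['R'],z['t']); g=cv2.cvtColor(im,cv2.COLOR_RGB2GRAY)
P=cloud(C,d)
for v in(4,10,16,20): print(v,g[v,245:310].tolist())
q=lambda uv,z:[round(float((p-CEN)@a)*1000,1) for p in ray(C,[uv],z) for a in(HX,HY)]
for zz in(.043,): print('notch right wall',q([299.5,8],zz),'rim end',q([330,27],zz))
for zz in(.045,.039): print('blade L,R',q([256.5,8],zz),q([291,8],zz),zz)
print('depth blade z',np.median(P[2:10,262:285,2]),'rim z',np.median(P[2:15,310:340,2]),np.median(P[2:15,215:245,2]))
print('blade left above?',[(round(float((p-CEN)@HX),4),round(float((p-CEN)@HY),4),round(float(p[2]),4)) for p in P[6,250:304:4]])
```

```text
4 [204, 205, 204, 206, 205, 205, 206, 205, 205, 205, 203, 197, 185, 182, 191, 193, 194, 194, 194, 194, 194, 194, 191, 191, 189, 190, 192, 191, 192, 192, 193, 191, 192, 193, 193, 196, 196, 197, 197, 195, 195, 195, 192, 187, 174, 155, 136, 126, 118, 115, 105, 109, 109, 112, 132, 163, 189, 201, 205, 205, 206, 205, 205, 205, 207]
10 [207, 208, 208, 208, 208, 208, 209, 208, 207, 205, 200, 180, 163, 170, 184, 193, 194, 194, 196, 194, 194, 194, 192, 190, 190, 191, 191, 193, 193, 192, 192, 192, 191, 193, 193, 193, 197, 197, 195, 196, 194, 193, 193, 186, 177, 164, 149, 136, 117, 111, 110, 109, 110, 117, 139, 174, 196, 206, 208, 207, 208, 210, 208, 208, 209]
16 [204, 204, 203, 203, 203, 203, 204, 203, 205, 205, 204, 200, 191, 181, 186, 193, 194, 194, 196, 194, 191, 186, 176, 162, 150, 151, 156, 160, 160, 165, 166, 165, 166, 167, 171, 178, 186, 193, 195, 195, 194, 193, 189, 181, 162, 128, 109, 108, 106, 106, 107, 107, 109, 123, 147, 180, 198, 203, 205, 205, 206, 205, 205, 206, 205]
20 [206, 207, 206, 207, 206, 206, 207, 207, 206, 206, 206, 205, 196, 184, 186, 192, 194, 192, 181, 168, 156, 158, 163, 167, 172, 176, 181, 185, 188, 189, 189, 190, 187, 185, 182, 181, 179, 176, 178, 186, 191, 194, 189, 175, 151, 121, 107, 106, 102, 105, 103, 104, 106, 117, 150, 182, 201, 206, 208, 208, 208, 208, 208, 207, 206]
notch right wall [-61.7, -9.6] rim end [-67.8, -20.1]
blade L,R [-60.9, 4.2] [-60.9, -6.7] 0.045
blade L,R [-63.2, 4.5] [-63.2, -7.0] 0.039
depth blade z 0.04316156370086913 rim z 0.04215357756504756 0.04216934894446323
blade left above? [(-0.0613, 0.0064, 0.0425), (-0.0611, 0.0051, 0.043), (-0.0607, 0.0038, 0.044), (-0.0608, 0.0025, 0.0437), (-0.0608, 0.0012, 0.0437), (-0.0609, -0.0001, 0.0434), (-0.0613, -0.0013, 0.0424), (-0.0617, -0.0026, 0.0414), (-0.061, -0.0039, 0.0432), (-0.0611, -0.0052, 0.0429), (-0.0642, -0.0068, 0.0346), (-0.0641, -0.0082, 0.0349), (-0.0641, -0.0095, 0.035), (-0.0612, -0.0104, 0.0425)]
```

```bash
python3 -m crank '[-0.01,0.001,-0.018,0,0,0,-0.013,0.003,-0.02,0,0,0,-0.013,0.003,-0.02,0,0,0,-0.013,0.003,-0.02,0,0,0]'
cat > fit.py <<'E'
from h import *
acc=[]
for _ in range(3):
    im,d,C=cam('wrist'); P=cloud(C,d); acc.append(d)
s=monitor.sense(); R0=R.from_quat(s['tool_rot']); T=s['tcp_pos']
Q=R0.inv().apply((cloud(C,np.median(acc,0))-T).reshape(-1,3)).reshape(P.shape)*1000
sh=Q[40:140,272:278].reshape(-1,3); sh=sh[abs(sh[:,2]+9)<6]; k=np.polyfit(sh[:,0],sh[:,2],1); print('shank slope deg',np.degrees(np.arctan(k[0])),'z top at 60,90',np.polyval(k,[60,90]),sh[:,1].mean())
ha=Q[165:240,262:286].reshape(-1,3); ha=ha[abs(ha[:,2]+15)<5]; k=np.polyfit(ha[:,0],ha[:,2],1); print('handle slope',np.degrees(np.arctan(k[0])),np.polyval(k,[10,45]))
print('ball rows x',np.round(np.median(Q[24:40,272:278],1),1).tolist())
g=cv2.cvtColor(im,cv2.COLOR_RGB2GRAY); print('col',g[0:45,274].tolist())
np.savez('fit.npz',im=im,d=d,K=C[0],D=C[1],R=C[2],t=C[3]); print(s['tcp_pos'],s['wrist_force'])
E
python3 fit.py
```

```text
time_s: 7.23
tcp_pos: [0.6343, -0.083, 0.0986]
tool_rot: [0.525, 0.806, -0.15, 0.23]
wrist_force: [0.4, 0.9, -0.5]
grip_width: 0.0182
finger_force: 61.0
shank slope deg -3.6238347142396194 z top at 60,90 [ -8.70024867 -10.60021824] -1.5653797517645645
handle slope -1.2702981209922493 [-14.8187379  -15.59484603]
ball rows x [[99.3, -1.5, -11.6], [98.9, -1.5, -11.9], [98.7, -1.5, -11.8], [98.4, -1.5, -11.5], [98.1, -1.5, -11.4], [97.7, -1.5, -11.9], [97.5, -1.5, -11.4], [97.2, -1.5, -11.3], [96.9, -1.5, -11.3], [96.6, -1.5, -11.5], [96.4, -1.5, -10.7], [96.0, -1.5, -11.2], [95.7, -1.6, -11.2], [95.4, -1.5, -10.7], [95.0, -1.5, -11.4], [94.8, -1.5, -10.5]]
col [194, 194, 192, 193, 192, 193, 194, 194, 191, 193, 192, 194, 194, 190, 181, 166, 161, 167, 175, 178, 184, 189, 193, 197, 201, 202, 203, 203, 207, 208, 207, 204, 202, 200, 199, 201, 201, 200, 201, 201, 201, 201, 200, 202, 201]
[ 0.63413593 -0.0838532   0.09852617] [ 0.91293667 -0.61455808 -1.80193319]
```

```bash
sed -i 's/^HEEL=.*/HEEL=np.array([95.5,-1.5,-7.3])\/1000/; s/Rt=yaw(113.6,pitch)/Rt=yaw(113.6,pitch+3)/' h.py
python3 - <<'E'
from h import *
for a in((-.005,.010),(-.005,.001),(.01,.001)):print(rel(*tgt(*a)))
E
```

```text
(array([-0.0026,  0.0002,  0.0034]), array([ 0.0015, -0.1033,  0.0066]))
(array([0.0069, 0.0002, 0.0186]), array([ 0.0015, -0.1033,  0.0066]))
(array([0.0323, 0.0003, 0.0028]), array([ 0.0015, -0.1033,  0.0066]))
```

```bash
python3 -m crank '[-0.0026,0,0.0034,0,-0.1,0,-0.0026,0,0.0034,0,-0.1,0,0,0,0.008,0,-0.1,0,0.003,0,0.012,0,-0.1,0,0.005,0,0.0155,0,-0.1,0,0.007,0,0.018,0,-0.1,0,0.007,0,0.018,0,-0.1,0]' 
python3 fit.py
python3 - <<'E'
from h import *
print(rel(*tgt(-.005,.001)))
z=np.load('fit.npz'); im,d=z['im'],z['d']; C=(z['K'],z['D'],z['R'],z['t']); P=cloud(C,d); g=cv2.cvtColor(im,cv2.COLOR_RGB2GRAY); print(g[6,240:310].tolist())
print([(round(float((p-CEN)@HX),4),round(float((p-CEN)@HY),4),round(float(p[2]),4)) for p in P[6,240:312:4]])
E
```

```text
time_s: 7.97
tcp_pos: [0.6353, -0.0864, 0.0895]
tool_rot: [0.521, 0.799, -0.164, 0.251]
wrist_force: [-0.4, 0.4, -1.1]
grip_width: 0.0184
finger_force: 61.0
shank slope deg -3.580300217109809 z top at 60,90 [ -8.53201285 -10.40909748] -1.7320148388520966
handle slope -1.1836291488906259 [-14.7124187  -15.43555947]
ball rows x [[99.1, -1.7, -11.6], [98.9, -1.7, -11.3], [98.5, -1.7, -11.8], [98.2, -1.7, -11.6], [97.9, -1.7, -11.5], [97.6, -1.7, -11.4], [97.3, -1.7, -11.7], [97.1, -1.7, -10.8], [96.8, -1.7, -11.2], [96.4, -1.7, -11.3], [96.2, -1.7, -10.7], [95.9, -1.7, -10.6], [95.6, -1.7, -10.7], [95.2, -1.7, -11.1], [94.9, -1.7, -11.0], [94.6, -1.7, -11.0]]
col [194, 194, 193, 195, 195, 195, 194, 193, 194, 196, 194, 195, 195, 192, 186, 172, 162, 166, 173, 179, 183, 189, 192, 197, 199, 200, 202, 205, 207, 208, 210, 207, 201, 200, 201, 202, 201, 201, 200, 201, 202, 200, 202, 202, 201]
[ 0.63563574 -0.08639321  0.08995284] [-0.52641218 -0.68290054 -0.49936481]
(array([ 0.0028, -0.0005,  0.0008]), array([ 0.003 , -0.0018,  0.0033]))
[205, 205, 205, 206, 205, 205, 204, 204, 202, 204, 205, 205, 200, 188, 163, 136, 117, 122, 150, 179, 193, 196, 198, 196, 197, 195, 193, 194, 192, 191, 192, 192, 195, 194, 194, 193, 195, 195, 195, 194, 196, 197, 198, 199, 197, 197, 195, 192, 188, 171, 138, 114, 110, 106, 109, 109, 120, 148, 181, 200, 204, 207, 206, 206, 206, 205, 205, 206, 206, 204]
[(-0.0631, 0.0083, 0.0424), (-0.0634, 0.0071, 0.0418), (-0.0635, 0.0059, 0.0415), (-0.0633, 0.0046, 0.0422), (-0.0667, 0.0037, 0.0343), (-0.0646, 0.0022, 0.0392), (-0.0654, 0.0009, 0.0373), (-0.0653, -0.0004, 0.0376), (-0.0649, -0.0017, 0.0384), (-0.0645, -0.003, 0.0392), (-0.0646, -0.0043, 0.0391), (-0.0651, -0.0056, 0.038), (-0.0651, -0.0069, 0.0379), (-0.0666, -0.0084, 0.0345), (-0.0669, -0.0097, 0.0337), (-0.0635, -0.0106, 0.0416), (-0.063, -0.0118, 0.0428), (-0.0633, -0.0131, 0.042)]
```

The blade is now in the notch with gaps on both sides and no contact force. I'll slide it under the cover.

Run:
```python
from h import *
for dx in (0,.005,.010): print(rel(*tgt(dx,.0007,dy=-.0004)))
```

```text
(array([ 0.0114,  0.0003, -0.0044]), array([ 0.003 , -0.0018,  0.0033]))
(array([ 0.0196,  0.0004, -0.0101]), array([ 0.003 , -0.0018,  0.0033]))
(array([ 0.0278,  0.0004, -0.0159]), array([ 0.003 , -0.0018,  0.0033]))
```

```bash
python3 -m crank '[0.006,0.0005,-0.002,0,0,0,0.0114,0.0005,-0.0044,0,0,0,0.0155,0.0005,-0.0073,0,0,0,0.0196,0.0005,-0.0101,0,0,0,0.0237,0.0005,-0.013,0,0,0,0.0278,0.0005,-0.0159,0,0,0,0.0278,0.0005,-0.0159,0,0,0,0.0278,0.0005,-0.0159,0,0,0]' 
python3 fit.py
python3 - <<'E'
from h import *
print(rel(*tgt(.01,.0007,dy=-.0004)))
z=np.load('fit.npz'); im,d=z['im'],z['d']; C=(z['K'],z['D'],z['R'],z['t']); P=cloud(C,d); g=cv2.cvtColor(im,cv2.COLOR_RGB2GRAY); print(g[2,240:310].tolist())
print([(round(float((p-CEN)@HX),4),round(float((p-CEN)@HY),4),round(float(p[2]),4)) for p in P[2,240:312:4]])
E
```

```text
time_s: 8.78
tcp_pos: [0.6294, -0.0708, 0.0883]
tool_rot: [0.521, 0.799, -0.164, 0.251]
wrist_force: [-0.8, -0.0, -1.4]
grip_width: 0.0182
finger_force: 61.1
shank slope deg -3.9187706658760364 z top at 60,90 [ -8.74785947 -10.80292849] -1.5800490547585597
handle slope -1.2809828281375641 [-14.8951225  -15.67776078]
ball rows x [[99.1, -1.6, -12.2], [98.8, -1.6, -12.0], [98.5, -1.6, -12.0], [98.2, -1.6, -12.0], [97.9, -1.6, -12.0], [97.6, -1.6, -11.9], [97.3, -1.6, -12.0], [97.1, -1.6, -11.6], [96.7, -1.6, -11.9], [96.5, -1.6, -11.4], [96.2, -1.6, -11.0], [95.9, -1.6, -11.1], [95.6, -1.6, -11.0], [95.2, -1.6, -11.3], [94.9, -1.6, -11.5], [94.6, -1.6, -11.2]]
col [141, 139, 138, 141, 149, 168, 185, 191, 194, 195, 194, 194, 197, 191, 186, 172, 165, 166, 172, 180, 187, 191, 194, 198, 199, 201, 203, 205, 208, 211, 210, 205, 202, 200, 200, 201, 201, 204, 202, 202, 201, 201, 201, 201, 200]
[ 0.62938564 -0.07130415  0.08833359] [-0.6606384   0.25152679 -0.71581048]
(array([-0.0009, -0.0003,  0.0002]), array([ 0.0033, -0.0019,  0.0042]))
[137, 136, 136, 137, 135, 139, 138, 138, 136, 137, 138, 137, 138, 136, 137, 137, 139, 137, 138, 138, 138, 138, 140, 138, 141, 138, 138, 142, 139, 138, 138, 138, 137, 138, 138, 140, 139, 139, 138, 140, 138, 140, 138, 139, 138, 138, 137, 138, 139, 138, 139, 139, 139, 139, 139, 138, 138, 138, 137, 139, 139, 138, 140, 137, 138, 137, 138, 141, 140, 139]
[(-0.0448, 0.0077, 0.0426), (-0.0452, 0.0066, 0.0415), (-0.0445, 0.0052, 0.0433), (-0.0449, 0.004, 0.0422), (-0.045, 0.0028, 0.0421), (-0.045, 0.0016, 0.042), (-0.045, 0.0003, 0.0421), (-0.0453, -0.0009, 0.0415), (-0.0447, -0.0022, 0.0428), (-0.0448, -0.0034, 0.0425), (-0.0455, -0.0046, 0.041), (-0.0448, -0.0058, 0.0426), (-0.0446, -0.0071, 0.043), (-0.0445, -0.0083, 0.0432), (-0.0449, -0.0095, 0.0423), (-0.0449, -0.0108, 0.0423), (-0.0445, -0.012, 0.0431), (-0.045, -0.0133, 0.0419)]
```

Run:
```python
from h import *
z=np.load('fit.npz'); C=(z['K'],z['D'],z['R'],z['t'])
print('ball vs edge mm',[(ray(C,[u],zz)[0]-CEN)@HX*1000 for u,zz in(([274,28],.0425),([274,5],.043))])
for p in (32,29,26,23,20,17,14,11,8,5,2): print(p,rel(*tgt(.012,.0,pitch=p,dy=-.0004)))
```

```text
ball vs edge mm [np.float64(-53.08614905514573), np.float64(-45.51448040814791)]
32 (array([ 0.0032, -0.0003, -0.0009]), array([ 0.0033, -0.0019,  0.0042]))
29 (array([ 0.0042, -0.0003,  0.009 ]), array([0.0032, 0.0981, 0.0043]))
26 (array([ 0.0058, -0.0003,  0.0189]), array([0.0031, 0.1981, 0.0043]))
23 (array([ 0.0078, -0.0004,  0.0288]), array([0.003 , 0.2981, 0.0044]))
20 (array([ 0.0104, -0.0004,  0.0385]), array([0.0029, 0.3981, 0.0045]))
17 (array([ 0.0135, -0.0004,  0.048 ]), array([0.0028, 0.4981, 0.0046]))
14 (array([ 0.017 , -0.0004,  0.0574]), array([0.0026, 0.5981, 0.0047]))
11 (array([ 0.0211, -0.0004,  0.0666]), array([0.0025, 0.6981, 0.0047]))
8 (array([ 0.0256, -0.0004,  0.0755]), array([0.0024, 0.7981, 0.0048]))
5 (array([ 0.0306, -0.0004,  0.0842]), array([0.0023, 0.8981, 0.0049]))
2 (array([ 0.036 , -0.0004,  0.0926]), array([0.0022, 0.9981, 0.0049]))
```

```bash
python3 -m crank '[0,0,0.0014,0,0,0,0.001,0,0.011,0,0.1,0,0.0025,0,0.021,0,0.2,0,0.0045,0,0.031,0,0.3,0,0.0071,0,0.041,0,0.4,0,0.0102,0,0.0505,0,0.5,0,0.0102,0,0.0505,0,0.5,0]'
python3 - <<'E'
from h import *
im,d,C=cam('wrist'); P=cloud(C,d); s=monitor.sense(); print(s['tcp_pos'],s['wrist_force'])
save('lev1',im); print(rel(*tgt(.01,0,17,dy=-.0004)))
H=(P-CEN)@np.c_[HX,HY,[0,0,1]]
g=cv2.cvtColor(im,cv2.COLOR_RGB2GRAY); print(g[:45:2,310].tolist()); print(np.round(H[:45:3,310],4).tolist())
E
```

```text
time_s: 9.52
tcp_pos: [0.6342, -0.0849, 0.0655]
tool_rot: [0.541, 0.823, -0.094, 0.146]
wrist_force: [2.6, -3.2, -2.8]
grip_width: 0.0187
finger_force: 60.7
[ 0.6343533  -0.08476287  0.06563177] [ 2.91132638 -4.23286979 -0.89352613]
(array([ 0.0083,  0.0013, -0.0013]), array([ 0.0025,  0.0041, -0.0044]))
[219, 218, 216, 214, 213, 216, 217, 218, 219, 219, 218, 218, 217, 217, 214, 214, 214, 215, 216, 217, 217, 215, 213]
[[-0.0509, -0.0137, 0.042], [-0.0518, -0.0138, 0.042], [-0.0525, -0.0137, 0.0428], [-0.0533, -0.0138, 0.043], [-0.0544, -0.0139, 0.0417], [-0.0553, -0.0139, 0.042], [-0.0561, -0.0139, 0.0428], [-0.0573, -0.0141, 0.041], [-0.058, -0.014, 0.0423], [-0.059, -0.0141, 0.0417], [-0.0599, -0.0142, 0.0419], [-0.0606, -0.0141, 0.0429], [-0.0615, -0.0141, 0.0434], [-0.0624, -0.0142, 0.0434], [-0.0636, -0.0143, 0.0423]]
```

Run:
```python
from h import *
p0,r0=tgt(.010,0,17)
for dx,p in ((.016,17),(.017,14),(.017,11),(.018,8),(.018,5),(.018,2)):
    q,r=tgt(dx,-.001,p); print(dx,p,np.round(r0.inv().apply(q-p0)/.5,4),np.round((r0.inv()*r).as_rotvec()/np.radians(30),3))
```

```text
0.016 17 [ 0.012   0.     -0.0022] [0. 0. 0.]
0.017 14 [ 0.0149 -0.      0.0071] [ 0.   0.1 -0. ]
0.017 11 [ 0.0164 -0.      0.017 ] [-0.   0.2 -0. ]
0.018 8 [ 0.0204 -0.      0.0261] [ 0.   0.3 -0. ]
0.018 5 [ 0.0229 -0.      0.0358] [ 0.   0.4 -0. ]
0.018 2 [ 0.026  -0.      0.0453] [ 0.   0.5 -0. ]
```

```bash
python3 -m crank '[0.006,0,-0.001,0,0,0,0.012,0,-0.002,0,0,0,0.012,0,-0.002,0,0,0,0.015,0,0.007,0,0.1,0,0.0164,0,0.017,0,0.2,0,0.0164,0,0.017,0,0.2,0]'
cat > lv.py <<'E'
from h import *
im,d,C=cam('wrist'); P=cloud(C,d); s=monitor.sense(); print(s['tcp_pos'],s['wrist_force'])
save('lev2',im); np.savez('lev.npz',im=im,d=d,K=C[0],D=C[1],R=C[2],t=C[3])
R0=R.from_quat(s['tool_rot']); h=s['tcp_pos']+R0.apply(HEEL); print('heel HX past edge +22:',((h-CEN)@HX+.0464+.022),'HY',(h-CEN)@HY,'z',h[2]-.039,'tool z tilt',np.degrees(np.arccos(-R0.as_matrix()[2,2])))
im,d,C=cam('scene'); P=cloud(C,d)
g=(P-CEN-HX*-.0014); X=g@HX;Y=g@HY
for lo,hi in((-.044,-.034),(-.03,-.01),(.0,.02),(.03,.043)):
    m=(X>lo)&(X<hi)&(abs(Y)<.024)&(P[...,2]<.07)&(P[...,2]>.02); print(lo,m.sum(),np.median(P[...,2][m]) if m.sum() else None)
m=(X>-.064)&(X<-.05)&(abs(Y)<.04)&(abs(Y)>.014); print('rim',np.median(P[...,2][m]))
E
python3 lv.py
```

```text
time_s: 10.07
tcp_pos: [0.6312, -0.0794, 0.0541]
tool_rot: [0.544, 0.83, -0.067, 0.102]
wrist_force: [0.1, -1.4, 0.1]
grip_width: 0.0183
finger_force: 61.1
[ 0.63116548 -0.07835486  0.0539943 ] [ 0.60313946 -1.36052331  0.0930413 ]
heel HX past edge +22: 0.015229083112225032 HY -0.0020064283733692723 z -0.0011423966480285444 tool z tilt 14.071848488895771
-0.044 34 0.051668109821059544
-0.03 64 0.05167860994039325
0.0 66 0.04865317076299848
0.03 39 0.04617171682483316
rim 0.3041806482195768
```

The cover's notch end has popped up: it is tilted and the force has dropped. I'll lever a little further so it stays up.

```bash
python3 -m crank '[0.002,0,0.009,0,0.1,0,0.004,0,0.018,0,0.2,0,0.004,0,0.018,0,0.2,0,0.004,0,0.018,0,0.2,0]' 
python3 lv.py
```

```text
time_s: 10.5
tcp_pos: [0.631, -0.0765, 0.0442]
tool_rot: [0.545, 0.835, -0.039, 0.058]
wrist_force: [0.7, -0.3, -0.6]
grip_width: 0.0183
finger_force: 61.0
[ 0.6310841  -0.07560758  0.04425892] [-0.41505102  0.00415618 -1.64332855]
heel HX past edge +22: 0.018949857903754377 HY -0.002671483684031453 z -0.0008031503882594687 tool z tilt 8.001549551686178
-0.044 34 0.051663955883639534
-0.03 71 0.05157943653577004
0.0 69 0.0484905046290818
0.03 44 0.04562435898590888
rim 0.3860827931017652
```

Run:
```python
from h import *
p0,r0=tgt(.018,0,5)
for dx,dz,p in ((.018,0,10),(.018,0,15),(.01,.0005,18),(-.005,.001,18),(-.02,.001,18),(-.035,.001,18),(-.05,.02,14),(-.06,.06,8),(-.07,.1,2)):
    q,r=tgt(dx,dz,p); print(dx,p,np.round(r0.inv().apply(q-p0)/.5,3),np.round((r0.inv()*r).as_rotvec()/np.radians(30),3))
```

```text
0.018 10 [-0.001 -0.    -0.017] [-0.    -0.167 -0.   ]
0.018 15 [ 0.    -0.    -0.033] [ 0.    -0.333 -0.   ]
0.01 18 [-0.014  0.    -0.042] [ 0.    -0.433  0.   ]
-0.005 18 [-0.044  0.    -0.039] [ 0.    -0.433  0.   ]
-0.02 18 [-0.074  0.    -0.035] [ 0.    -0.433  0.   ]
-0.035 18 [-0.104  0.    -0.031] [ 0.    -0.433  0.   ]
-0.05 14 [-0.14  -0.    -0.051] [ 0.  -0.3 -0. ]
-0.06 8 [-0.172  0.    -0.107] [-0.  -0.1 -0. ]
-0.07 2 [-0.201 -0.    -0.164] [0.  0.1 0. ]
```

```bash
python3 -m crank '[-0.001,0,-0.017,0,-0.167,0,0,0,-0.033,0,-0.333,0,-0.014,0,-0.042,0,-0.433,0,-0.03,0,-0.041,0,-0.433,0,-0.044,0,-0.039,0,-0.433,0,-0.059,0,-0.037,0,-0.433,0,-0.074,0,-0.035,0,-0.433,0,-0.104,0,-0.032,0,-0.433,0,-0.14,0,-0.051,0,-0.3,0,-0.172,0,-0.107,0,-0.1,0,-0.201,0,-0.164,0,0.1,0,-0.201,0,-0.164,0,0.1,0]' 
python3 lv.py
python3 - <<'E'
from h import *
print(rel([0.6037,-0.2795,0.12],yaw(83.1,3)))
E
```

```text
time_s: 11.6
tcp_pos: [0.6724, -0.1763, 0.1507]
tool_rot: [0.554, 0.831, -0.022, 0.046]
wrist_force: [1.4, -5.4, 1.4]
grip_width: 0.0184
finger_force: 61.0
[ 0.67051982 -0.17246617  0.14715818] [-0.23036433 -0.25567384 -0.25365471]
heel HX past edge +22: -0.08540874039995303 HY -0.001798919452302186 z 0.10604147229090155 tool z tilt 5.656818086394853
-0.044 36 0.054390803626593896
-0.03 73 0.05275457152869858
0.0 68 0.04794890292528675
0.03 47 0.045816766180874935
rim 0.044148033016501255
(array([-0.1508, -0.2074,  0.0604]), array([0.0824, 0.073 , 0.9951]))
```

The cover stays up by itself. I'll return the lever to where it lay.

```bash
python3 -m crank '[-0.04,-0.05,0.01,0.02,0.02,0.2,-0.08,-0.1,0.02,0.04,0.04,0.4,-0.12,-0.15,0.03,0.06,0.06,0.6,-0.15,-0.2,0.04,0.08,0.07,0.8,-0.15,-0.207,0.06,0.08,0.07,0.99,-0.15,-0.207,0.06,0.08,0.07,0.99,-0.15,-0.207,0.06,0.08,0.07,0.99]'
python3 - <<'E'
from h import *
print(rel([0.6037,-0.2795,0.04],yaw(83.1,3)),rel([0.6037,-0.2795,0.0115],yaw(83.1,3)))
E
```

```text
time_s: 12.28
tcp_pos: [0.6021, -0.2689, 0.1144]
tool_rot: [0.742, 0.669, -0.022, 0.013]
wrist_force: [-0.1, 0.9, -1.2]
grip_width: 0.0184
finger_force: 61.0
(array([-0.0135,  0.007 ,  0.1495]), array([-0.0179, -0.0057,  0.033 ])) (array([-0.0107,  0.0076,  0.2064]), array([-0.0179, -0.0057,  0.033 ]))
```

```bash
python3 -m crank '[0,0,0.03,0,0,0,0,0,0.07,0,0,0,0,0,0.1,0,0,0,0,0,0.14,0,0,0,0,0,0.14,0,0,0,0,0,0.14,0,0,0]'
python3 fit.py
python3 - <<'E'
from h import *
print(rel([0.6037,-0.2795,0.0115],yaw(83.1,3)))
E
```

```text
time_s: 12.78
tcp_pos: [0.6018, -0.2711, 0.0442]
tool_rot: [0.742, 0.67, -0.022, 0.012]
wrist_force: [-1.0, 0.5, -0.5]
grip_width: 0.0182
finger_force: 61.0
shank slope deg -3.7338428636864265 z top at 60,90 [-8.01579176 -9.97359961] -1.5534603288359903
handle slope -0.9889225988729671 [-14.28300653 -14.88716497]
ball rows x [[98.5, -1.5, -11.1], [98.3, -1.5, -10.9], [98.0, -1.5, -10.8], [97.7, -1.5, -10.7], [97.3, -1.5, -11.2], [97.0, -1.5, -11.5], [96.7, -1.5, -11.0], [96.5, -1.5, -10.8], [96.2, -1.5, -10.6], [95.8, -1.5, -10.7], [95.6, -1.5, -10.4], [95.2, -1.5, -10.9], [95.0, -1.5, -9.9], [94.7, -1.5, -10.2], [94.4, -1.5, -10.4], [94.1, -1.5, -10.2]]
col [177, 175, 176, 176, 175, 177, 176, 176, 175, 177, 178, 177, 175, 176, 175, 173, 178, 187, 191, 195, 199, 201, 203, 207, 209, 210, 211, 211, 207, 202, 195, 189, 189, 192, 202, 209, 211, 211, 210, 211, 210, 211, 210, 211, 209]
[ 0.60410232 -0.27328417  0.04767596] [-0.67532946  1.09272375 -0.5366608 ]
(array([-0.0087,  0.0008,  0.0729]), array([-0.0064, -0.0024,  0.0314]))
```

```bash
python3 -m crank '[-0.008,0,0.03,0,0,0.03,-0.008,0,0.05,0,0,0.03,-0.008,0,0.062,0,0,0.03,-0.008,0,0.069,0,0,0.03,-0.008,0,0.073,0,0,0.03,-0.008,0,0.074,0,0,0.03,-0.008,0,0.074,0,0,0.03]'
python3 - <<'E'
from h import *
print(monitor.sense()['wrist_force'],rel([0.6037,-0.2795,0.0105],yaw(83.1,3)))
E
```

```text
time_s: 13.52
tcp_pos: [0.6017, -0.2791, 0.0106]
tool_rot: [0.748, 0.663, -0.021, 0.014]
wrist_force: [-1.9, 1.8, 4.7]
grip_width: 0.0184
finger_force: 61.7
[-1.92687691  1.78803364  4.72562267] (array([-0.0004,  0.004 ,  0.0002]), array([-0.0126, -0.0045, -0.0012]))
```

```bash
python3 -m crank '[0,0,0,0,0,0,0,0,0,0,0,0,0,0,0,0,0,0,0,0,0,0,0,0,0,0,-0.03,0,0,0,0,0,-0.08,0,0,0,0,0,-0.15,0,0,0,0,0,-0.23,0,0,0,0,0,-0.3,0,0,0,0,0,-0.3,0,0,0]' 0.65
python3 - <<'E'
from h import *
im,d,C=cam('wrist'); P=cloud(C,d); np.savez('w5.npz',im=im,d=d,K=C[0],D=C[1],R=C[2],t=C[3])
m=cv2.inRange(cv2.cvtColor(im,cv2.COLOR_RGB2HSV),(100,120,40),(125,255,255))
for c in cv2.findContours(m,0,2)[0]:
    if cv2.contourArea(c)>300:
        k=np.zeros(m.shape,np.uint8); cv2.drawContours(k,[c],-1,1,-1); k=cv2.erode(k,np.ones((7,7)))>0
        r=cv2.minAreaRect(c); q=P[k]; A=np.c_[q[:,:2]-q[:,:2].mean(0),np.ones(len(q))]; print(r,ray(C,r[0],.024),np.linalg.lstsq(A,q[:,2],rcond=None)[0])
print(monitor.sense()['tcp_pos'])
E
```

```text
time_s: 14.35
tcp_pos: [0.6095, -0.2744, 0.1702]
tool_rot: [0.748, 0.663, -0.016, 0.022]
wrist_force: [1.4, -1.2, 2.1]
grip_width: 0.0555
finger_force: 0.0
((549.5718994140625, 375.86468505859375), (51.65894317626953, 30.995365142822266), 41.987213134765625) [[ 0.87883138 -0.53032684  0.024     ]] [-0.47824503  0.46686617  0.02180323]
((71.09974670410156, 225.57211303710938), (105.49801635742188, 30.889892578125), 84.68545532226562) [[ 0.43181797 -0.29317054  0.024     ]] [ 1.41077464 -0.31220025  0.02291353]
((264.5, 177.5), (115.0, 23.0), 90.0) [[ 0.60184496 -0.27187074  0.024     ]] [0.39326946 0.10086103 0.0244939 ]
((163.31207275390625, 163.80517578125), (118.97081756591797, 27.775516510009766), 86.633544921875) [[ 0.5234496  -0.25048659  0.024     ]] [ 1.94332413 -0.31603681  0.02409803]
[ 0.60772019 -0.2736095   0.166754  ]
```

The lever lies flat at its original place. Now I'll go above the cover.

Run:
```python
from h import *
p=CEN+HX*-.0374+HY*-.0009+[0,0,.2]; print(p,rel(p,yaw(113.6)))
```

```text
[0.58464778 0.02155835 0.2       ] (array([ 0.5761, -0.1166, -0.0979]), array([-0.0146,  0.1021, -1.0178]))
```

```bash
python3 -m crank '[0.1,-0.01,-0.09,-0.01,0.1,-0.2,0.18,-0.03,-0.098,-0.01,0.1,-0.4,0.26,-0.05,-0.098,-0.01,0.1,-0.6,0.34,-0.07,-0.098,-0.01,0.1,-0.8,0.42,-0.09,-0.098,-0.01,0.1,-1,0.5,-0.11,-0.098,-0.01,0.1,-1,0.576,-0.117,-0.098,-0.01,0.1,-1,0.576,-0.117,-0.098,-0.01,0.1,-1,0.576,-0.117,-0.098,-0.01,0.1,-1,0.576,-0.117,-0.098,-0.01,0.1,-1]' 0.78
python3 - <<'E'
from h import *
im,d,C=cam('wrist'); save('w6',im); np.savez('w6.npz',im=im,d=d,K=C[0],D=C[1],R=C[2],t=C[3]); P=cloud(C,d)
p=CEN+HX*-.0374+HY*-.0009+[0,0,.2]; print(monitor.sense()['tcp_pos'],rel(p,yaw(113.6)))
E
```

```text
time_s: 15.23
tcp_pos: [0.58, 0.0251, 0.1937]
tool_rot: [0.55, 0.835, -0.003, -0.007]
wrist_force: [-0.6, -0.9, 0.3]
grip_width: 0.0667
finger_force: 0.0
[0.58032626 0.02262542 0.19391555] (array([-0.0053,  0.007 , -0.0123]), array([-0.0252, -0.0132, -0.0178]))
```

View pics/w6.png

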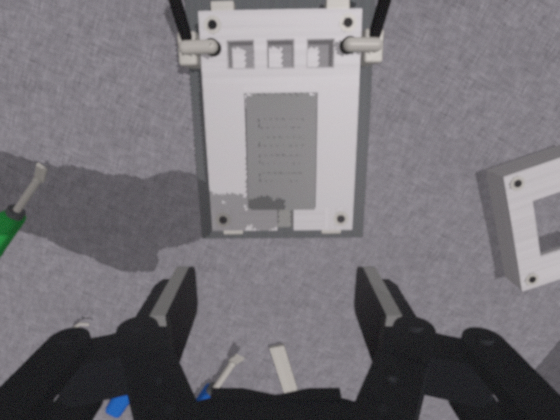

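The cover is raised at its notch end, at columns 245-318 with its lower edge near row 210. I'll measure its plane and edges.

Run:
```python
from h import *
z=np.load('w6.npz'); im,d=z['im'],z['d']; C=(z['K'],z['D'],z['R'],z['t']); P=cloud(C,d); g=cv2.cvtColor(im,cv2.COLOR_RGB2GRAY)
X=(P-CEN)@HX; Y=(P-CEN)@HY
q=np.c_[X[105:200,252:312].ravel(),Y[105:200,252:312].ravel(),P[105:200,252:312,2].ravel()]
k=np.linalg.lstsq(np.c_[q[:,:2],np.ones(len(q))],q[:,2],rcond=None)[0]; print('plane',k,'z at -.046',k[0]*-.046+k[2],'at .044',k[0]*.044+k[2])
print('col300',g[200:222,302].tolist(),'col255',g[200:222,255].tolist()); 
for v in(130,180,196): print(v,g[v,238:254].tolist(),g[v,308:326].tolist())
for uv,zz in(([302,207],.0525),([245,196],.052),([317.5,196],.052),([302,92],.043)): p=ray(C,[uv],zz)[0]-CEN; print(uv,p@HX,p@HY)
print('rim z',np.median(P[215:228,300:330,2]))
```

```text
plane [-0.01945564  0.00299059  0.04848257] z at -.046 0.04937753037041493 at .044 0.047626522852041143
col300 [137, 133, 134, 134, 132, 135, 134, 134, 140, 156, 172, 182, 184, 184, 186, 185, 186, 189, 186, 185, 186, 184] col255 [97, 95, 94, 94, 94, 94, 94, 95, 99, 110, 124, 134, 136, 136, 137, 136, 134, 138, 136, 138, 137, 136]
130 [190, 190, 189, 189, 189, 191, 178, 151, 126, 130, 133, 134, 135, 135, 132, 135] [140, 139, 140, 139, 140, 138, 140, 139, 147, 170, 190, 194, 194, 195, 195, 195, 196, 195]
180 [185, 185, 185, 185, 186, 185, 179, 166, 143, 128, 128, 131, 132, 132, 131, 130] [138, 137, 137, 137, 137, 136, 137, 143, 164, 184, 190, 190, 190, 191, 190, 191, 191, 191]
196 [141, 139, 138, 138, 149, 165, 174, 169, 153, 132, 126, 128, 131, 130, 129, 129] [137, 137, 135, 136, 135, 137, 136, 150, 174, 186, 187, 189, 188, 188, 189, 189, 189, 190]
[302, 207] -0.04458306918254926 -0.01638262647032114
[245, 196] -0.03535863998023378 0.02969404392283379
[317.5, 196] -0.035476698229291 -0.02874524736882873
[302, 92] 0.044932523176531826 -0.015609793753860176
rim z 0.042318542631196734
```

Run:
```python
from h import *
for n in('scene','wrist'):
    im,d,C=cam(n); P=cloud(C,d); X=(P-CEN)@HX; Y=(P-CEN)@HY; Z=P[...,2]
    for lo in np.arange(-.066,.06,.009):
        m=(X>lo)&(X<lo+.009)&(abs(Y+.001)<.02)&(Z<.07)&(Z>.02); 
        m2=(X>lo)&(X<lo+.009)&(abs(Y+.001)>.032)&(abs(Y)<.044)&(Z<.07)&(Z>.02)
        print(n,round(lo+.0045,4),m.sum(),np.round([np.median(Z[m]),np.percentile(Z[m],85),np.median(Z[m2])],4))
```

```text
scene -0.0615 23 [0.0431 0.0471 0.0438]
scene -0.0525 19 [0.045  0.0492 0.0445]
scene -0.0435 18 [0.0518 0.0548 0.0455]
scene -0.0345 29 [0.0519 0.0583 0.0448]
scene -0.0255 20 [0.0536 0.0559 0.046 ]
scene -0.0165 26 [0.0531 0.0565 0.0449]
scene -0.0075 30 [0.0508 0.0545 0.0457]
scene 0.0015 23 [0.0493 0.0523 0.0426]
scene 0.0105 26 [0.0497 0.0532 0.0433]
scene 0.0195 28 [0.0481 0.0539 0.0447]
scene 0.0285 29 [0.0472 0.0508 0.0454]
scene 0.0375 28 [0.045  0.0472 0.0436]
scene 0.0465 22 [0.0449 0.0471 0.0444]
scene 0.0555 29 [0.0439 0.0482 0.0457]
scene 0.0645 38 [0.0407 0.0475 0.0397]
wrist -0.0615 464 [0.0417 0.0426 0.0423]
wrist -0.0525 382 [0.0418 0.0427 0.0422]
wrist -0.0435 421 [0.0517 0.0524 0.0423]
wrist -0.0345 554 [0.0509 0.0516 0.0423]
wrist -0.0255 537 [0.05   0.0508 0.0425]
wrist -0.0165 585 [0.0496 0.0508 0.0424]
wrist -0.0075 582 [0.0488 0.0497 0.0425]
wrist 0.0015 590 [0.0473 0.0483 0.0425]
wrist 0.0105 608 [0.0469 0.0481 0.0424]
wrist 0.0195 599 [0.0459 0.0468 0.0425]
wrist 0.0285 624 [0.0444 0.0454 0.0424]
wrist 0.0375 629 [0.0434 0.0442 0.0423]
wrist 0.0465 623 [0.0421 0.043  0.0423]
wrist 0.0555 648 [0.0424 0.0432 0.0424]
wrist 0.0645 471 [0.0423 0.043  0.0421]
```

Run:
```python
from h import *
for z in(.1,.05,.042): p=CEN+HX*-.036+HY*-.0002+[0,0,z]; print(rel(p,yaw(113.6)))
```

```text
(array([0.0002, 0.009 , 0.1883]), array([-0.0242, -0.0124, -0.0249]))
(array([-0.0005,  0.0103,  0.2883]), array([-0.0242, -0.0124, -0.0249]))
(array([-0.0006,  0.0105,  0.3042]), array([-0.0242, -0.0124, -0.0249]))
```

```bash
python3 -m crank '[0,0.009,0.06,-0.024,-0.012,-0.025,0,0.009,0.12,-0.024,-0.012,-0.025,0,0.01,0.18,-0.024,-0.012,-0.025,0,0.01,0.23,-0.024,-0.012,-0.025,0,0.01,0.26,-0.024,-0.012,-0.025,0,0.01,0.275,-0.024,-0.012,-0.025,0,0.01,0.275,-0.024,-0.012,-0.025,0,0.01,0.275,-0.024,-0.012,-0.025]'
python3 - <<'E'
from h import *
s=monitor.sense(); print(s['wrist_force'],s['tcp_pos'],rel(CEN+HX*-.036+HY*-.0002+[0,0,.05],yaw(113.6)))
E
```

```text
time_s: 16.05
tcp_pos: [0.584, 0.0241, 0.0571]
tool_rot: [0.547, 0.837, 0.001, 0.0]
wrist_force: [-0.2, 0.1, -0.3]
grip_width: 0.0669
finger_force: 0.0
[-0.20890763  0.06444516 -0.27112129] [0.58402811 0.0241003  0.05710911] (array([-0.0024, -0.0023,  0.0142]), array([ 0.0018, -0.001 ,  0.0027]))
```

Now I'll go down slowly until the fingers touch the housing.

```bash
python3 -m crank '[-0.002,-0.002,0.014,0,0,0,-0.002,-0.002,0.02,0,0,0,-0.002,-0.002,0.02,0,0,0,-0.002,-0.002,0.02,0,0,0]'
python3 -m crank '[0,0,0.003,0,0,0,0,0,0.006,0,0,0,0,0,0.006,0,0,0]'
python3 -m crank '[0,0,0.003,0,0,0,0,0,0.006,0,0,0,0,0,0.006,0,0,0]'
```

```text
time_s: 16.38
tcp_pos: [0.5832, 0.0244, 0.0471]
tool_rot: [0.546, 0.838, 0.001, -0.0]
wrist_force: [0.2, -0.5, -0.5]
grip_width: 0.0663
finger_force: 0.0
time_s: 16.63
tcp_pos: [0.5829, 0.0245, 0.0436]
tool_rot: [0.546, 0.838, 0.001, -0.0]
wrist_force: [-0.6, -0.5, 0.8]
grip_width: 0.0667
finger_force: 0.0
time_s: 16.88
tcp_pos: [0.5827, 0.0244, 0.0403]
tool_rot: [0.546, 0.838, 0.0, -0.001]
wrist_force: [-0.6, -0.8, -0.5]
grip_width: 0.0666
finger_force: 0.0
```

```bash
python3 -m crank '[0,0,0.004,0,0,0,0,0,0.004,0,0,0]'
python3 -m crank '[0,0,0,0,0,0,0,0,0,0,0,0,0,0,0,0,0,0,0,0,0,0,0,0,0,0,0,0,0,0,0,0,0,0,0,0]' 0
python3 - <<'E'
from h import *
im,d,C=cam('wrist'); P=cloud(C,d); X=(P-CEN)@HX; Y=(P-CEN)@HY; Z=P[...,2]; save('w7',im)
for lo in np.arange(-.066,.06,.012):
    m=(X>lo)&(X<lo+.009)&(abs(Y+.001)<.02)&(Z<.08)&(Z>.02); print(round(lo,3),m.sum(),np.median(Z[m]))
E
```

```text
time_s: 17.05
tcp_pos: [0.5827, 0.0243, 0.0383]
tool_rot: [0.546, 0.838, 0.0, -0.001]
wrist_force: [-0.2, 0.2, 0.6]
grip_width: 0.0666
finger_force: 0.0
time_s: 17.55
tcp_pos: [0.584, 0.0244, 0.0399]
tool_rot: [0.546, 0.838, 0.001, 0.0]
wrist_force: [-1.8, -0.2, 5.0]
grip_width: 0.0521
finger_force: 65.3
-0.066 1337 0.04193167945847034
-0.054 401 0.05181053780678987
-0.042 1982 0.05118973208126054
-0.03 1993 0.050130843787598876
-0.018 2310 0.04878226913602189
-0.006 2437 0.04768198552887896
0.006 2558 0.04681674699564108
0.018 2610 0.045807771252028257
0.03 2693 0.0437629144510614
0.042 2817 0.042123088972325265
0.054 3028 0.042350711065351355
```

```bash
python3 -m crank '[0,0,-0.004,0,0,0,-0.004,0,-0.005,0,0,0,-0.01,0,-0.006,0,0,0,-0.016,0,-0.007,0,0,0,-0.022,0,-0.008,0,0,0,-0.026,0,-0.008,0,0,0,-0.026,0,-0.008,0,0,0]'
python3 - <<'E'
from h import *
im,d,C=cam('wrist'); P=cloud(C,d); X=(P-CEN)@HX; Y=(P-CEN)@HY; Z=P[...,2]
for lo in np.arange(-.066,.06,.012):
    m=(X>lo)&(X<lo+.009)&(abs(Y+.001)<.02)&(Z<.08)&(Z>.02); print(round(lo,3),m.sum(),np.median(Z[m]))
E
```

```text
time_s: 18.18
tcp_pos: [0.5884, 0.0135, 0.0434]
tool_rot: [0.546, 0.838, 0.001, -0.001]
wrist_force: [-0.9, 0.5, 5.4]
grip_width: 0.0518
finger_force: 63.4
-0.066 288 0.05541571927154283
-0.054 1983 0.054697110631056166
-0.042 2008 0.053643059129478456
-0.03 2342 0.052380809494093086
-0.018 2455 0.05143235417664472
-0.006 2555 0.050613084914924895
0.006 2605 0.04967032983916793
0.018 2740 0.04768874467828418
0.03 2131 0.04211069817947149
0.042 2243 0.042216786792350726
0.054 2879 0.04234381978511466
```

The cover has moved back with the gripper and its tongue is free. Lifting it.

```bash
python3 -m crank '[-0.002,0,-0.01,0,0,0,-0.002,0,-0.03,0,0,0,-0.002,0,-0.07,0,0,0,-0.002,0,-0.13,0,0,0,-0.002,0,-0.2,0,0,0,-0.002,0,-0.24,0,0,0,-0.002,0,-0.24,0,0,0,-0.002,0,-0.24,0,0,0]'
cat > cov.py <<'E'
from h import *
D=[]
for _ in range(2): im,d,C=cam('wrist'); D.append(d)
P=cloud(C,np.mean(D,0)); s=monitor.sense(); R0=R.from_quat(s['tool_rot']); Q=R0.inv().apply((P-s['tcp_pos']).reshape(-1,3)).reshape(P.shape)
np.savez('cov.npz',im=im,d=d,K=C[0],D=C[1],R=C[2],t=C[3])
m=(abs(Q[...,1])<.022)&(Q[...,0]>.012)&(Q[...,0]<.07)&(Q[...,2]>-.03)&(Q[...,2]<.03)
q=Q[m]; k=np.linalg.lstsq(np.c_[q[:,:2],np.ones(len(q))],q[:,2],rcond=None)[0]; print(len(q),'z=ax+by+c',k,'deg',np.degrees(np.arctan(k[:2])),'res',np.std(q[:,2]-np.c_[q[:,:2],np.ones(len(q))]@k))
m=(abs(Q[...,1])<.02)&(abs(Q[...,2]-Q[...,0]*k[0]-k[2])<.004); print('x range',Q[m][:,0].min(),Q[m][:,0].max())
print(s['tcp_pos'],s['wrist_force'],s['grip_width'],s['finger_force'])
E
python3 cov.py
```

```text
time_s: 18.9
tcp_pos: [0.5902, 0.0104, 0.165]
tool_rot: [0.546, 0.837, 0.002, 0.002]
wrist_force: [0.2, -0.4, -1.9]
grip_width: 0.0523
finger_force: 63.5
17308 z=ax+by+c [ 0.11355863  0.00026339 -0.01275213] deg [6.47867645 0.01509126] res 0.0007037532877687455
x range -0.012925700902633981 0.10496272248733717
[0.58765352 0.01079535 0.16186311] [-0.1228694   0.83554656 -1.10196311] 0.05202982471407075 63.48511755466461
```

Run:
```python
from h import *
print(monitor.sense()['joint_positions'])
r=yaw(88,-6.5); c=np.array([0.521,0.380,0]); hd=np.array([np.cos(np.radians(88)),np.sin(np.radians(88)),0])
print(rel(c-hd*.036+[0,0,.16],r))
```

```text
[-0.35507941  0.34799462  0.32059677  1.8265272  -0.13025183  0.98906369
  0.43453795]
(array([0.6646, 0.1444, 0.0046]), array([-0.0516,  0.2105,  0.8582]))
```

```bash
python3 -m crank '[0.05,0.01,0,0,0.05,0.1,0.12,0.025,0,0,0.1,0.2,0.19,0.04,0,-0.02,0.15,0.3,0.26,0.055,0,-0.03,0.2,0.4,0.33,0.07,0,-0.04,0.21,0.5,0.4,0.085,0,-0.05,0.21,0.6,0.47,0.1,0,-0.05,0.21,0.7,0.54,0.117,0,-0.05,0.21,0.8,0.6,0.13,0,-0.05,0.21,0.86,0.64,0.14,0,-0.05,0.21,0.86,0.664,0.144,0,-0.05,0.21,0.86,0.664,0.144,0,-0.05,0.21,0.86]'
python3 - <<'E'
from h import *
z=dict()
im,d,C=cam('top'); P=cloud(C,d)
# wrist view of tray walls / divider
imw,dw,Cw=cam('wrist'); save('w8',imw); Pw=cloud(Cw,dw); s=monitor.sense(); print(s['tcp_pos'],s['finger_force'],s['joint_positions'])
m=(imw.max(-1)<60)&(Pw[...,2]<.035)&(Pw[...,2]>-.01)&(Pw[...,1]>.25)&(Pw[...,0]>.4); q=Pw[m]; w=q[q[:,2]>.02]; f=q[q[:,2]<.01]
print(len(w),len(f),np.percentile(w,[1,50,99],axis=0) if len(w) else 0,np.percentile(f,[1,99],axis=0) if len(f) else 0)
r=yaw(88,-6.5); c=np.array([0.521,0.380,0]); hd=np.array([np.cos(np.radians(88)),np.sin(np.radians(88)),0])
for zz in(.05,.011): print(rel(c-hd*.036+[0,0,zz],r))
E
python3 cov.py
```

```text
time_s: 20.0
tcp_pos: [0.5174, 0.3476, 0.1612]
tool_rot: [0.716, 0.696, 0.04, -0.04]
wrist_force: [0.7, 0.6, -1.2]
grip_width: 0.0521
finger_force: 63.5
[0.52026683 0.34229753 0.16177536] 63.45154881477356 [-0.79433769  0.37136803  0.2342521   1.78864306 -0.21757645  0.93819866
 -0.48962557]
2639 6980 [[0.4533731  0.30035979 0.02007439]
 [0.67428022 0.42502837 0.02356444]
 [0.73544192 0.46602495 0.02639232]] [[0.45371919 0.30042769 0.00073313]
 [0.72208632 0.46504132 0.00979205]]
(array([-0.0213, -0.0011,  0.2226]), array([-0.0006,  0.0053, -0.0017]))
(array([-0.0299, -0.001 ,  0.3001]), array([-0.0006,  0.0053, -0.0017]))
17242 z=ax+by+c [ 0.11397552  0.00550883 -0.01125681] deg [6.50225765 0.31562956] res 0.0007027423969618483
x range -0.013266924521609857 0.08196826357047424
[0.52156188 0.34069021 0.16247422] [ 0.1261504  -0.47414139 -1.11938421] 0.052338430407600965 63.450899720191956
```

View pics/w8.png

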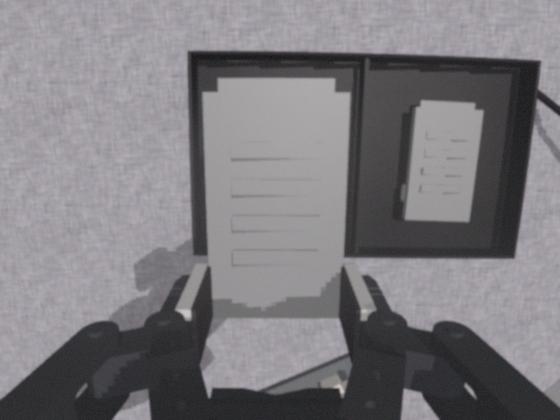

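The cover is held level and ribs up over the empty left bay (columns 190-360). I'll lower it.

```bash
python3 -m crank '[-0.004,0,0.06,0,0,0,-0.01,0,0.12,0,0,0,-0.016,0,0.18,0,0,0,-0.021,0,0.222,0,0,0,-0.025,0,0.25,0,0,0,-0.027,0,0.27,0,0,0,-0.029,0,0.285,0,0,0,-0.029,0,0.285,0,0,0,-0.029,0,0.285,0,0,0]'
python3 cov.py
python3 - <<'E'
from h import *
r=yaw(88,-6.5);s=monitor.sense()
for zz in(.013,.010,.007): print(rel([0.520,s['tcp_pos'][1],zz],r))
E
```

```text
time_s: 20.95
tcp_pos: [0.5216, 0.3459, 0.0207]
tool_rot: [0.718, 0.693, 0.042, -0.039]
wrist_force: [0.3, 0.7, -0.6]
grip_width: 0.0516
finger_force: 63.5
17336 z=ax+by+c [ 0.11350402  0.00434881 -0.01134932] deg [6.47558756 0.24916708] res 0.0006982706170214648
x range -0.013793297878397342 0.08131777000271753
[0.52199026 0.34664788 0.02153242] [ 0.17838807 -0.45154759 -0.247039  ] 0.05194693015657562 63.45243215560913
(array([-0.0021, -0.004 ,  0.0169]), array([ 0.0066, -0.0038, -0.0002]))
(array([-0.0028, -0.0041,  0.0229]), array([ 0.0066, -0.0038, -0.0002]))
(array([-0.0035, -0.0041,  0.0288]), array([ 0.0066, -0.0038, -0.0002]))
```

```bash
python3 -m crank '[-0.001,0,0.008,0,0,0,-0.002,0,0.014,0,0,0,-0.002,0,0.019,0,0,0,-0.003,0,0.022,0,0,0,-0.003,0,0.022,0,0,0]'
python3 -m crank '[0,0,0.003,0,0,0,-0.001,0,0.006,0,0,0,-0.001,0,0.006,0,0,0]'
```

```text
time_s: 21.47
tcp_pos: [0.5207, 0.3461, 0.0097]
tool_rot: [0.718, 0.694, 0.041, -0.039]
wrist_force: [-2.2, -0.6, 4.8]
grip_width: 0.0522
finger_force: 64.0
time_s: 21.72
tcp_pos: [0.5208, 0.3461, 0.0094]
tool_rot: [0.718, 0.693, 0.041, -0.04]
wrist_force: [-6.5, -4.6, 19.4]
grip_width: 0.0523
finger_force: 65.5
```

```bash
python3 -m crank '[0,0,-0.007,0,0,0,0,0,-0.007,0,0,0]'
python3 -m crank '[0,0,0,0,0,0,0,0,0,0,0,0,0,0,0,0,0,0,0,0,0,0,0,0,-0.002,0,-0.02,0,0,0,0.002,0,-0.06,0,0,0,0.01,0,-0.12,0,0,0,0.02,0,-0.2,0,0,0,0.03,0,-0.28,0,0,0,0.03,0,-0.3,0,0,0,0.03,0,-0.3,0,0,0]' 0.82
python3 - <<'E'
from h import *
im,d,C=cam('wrist'); save('w9',im); P=cloud(C,d)
m=(np.ptp(im.astype(int),axis=-1)<25)&(im.min(-1)>70)&(P[...,0]>.46)&(P[...,0]<.585)&(P[...,1]>.305)&(P[...,1]<.455)&(P[...,2]<.04)&(P[...,2]>.01)
k=cv2.morphologyEx(m.astype(np.uint8),cv2.MORPH_OPEN,np.ones((5,5))); c=max(cv2.findContours(k,0,2)[0],key=cv2.contourArea); rr=cv2.minAreaRect(c)
k[:]=0; cv2.drawContours(k,[c],-1,1,-1); q=P[cv2.erode(k,np.ones((9,9)))>0]
A=np.c_[q[:,:2]-q[:,:2].mean(0),np.ones(len(q))]; print(rr,ray(C,[rr[0]],.0215),np.linalg.lstsq(A,q[:,2],rcond=None)[0])
print(monitor.sense()['wrist_force'],monitor.sense()['tcp_pos'],monitor.sense()['finger_force'])
im,d,C=cam('top'); m=cv2.inRange(cv2.cvtColor(im,cv2.COLOR_RGB2HSV),(100,120,60),(125,255,255))
for c in cv2.findContours(m,0,2)[0]:
    if 60<cv2.contourArea(c)<600: print('blue',ray(C,[cv2.minAreaRect(c)[0]],.02)[0])
E
```

```text
time_s: 21.88
tcp_pos: [0.5215, 0.3456, 0.0104]
tool_rot: [0.718, 0.693, 0.042, -0.039]
wrist_force: [0.9, 0.3, -1.5]
grip_width: 0.0522
finger_force: 63.5
time_s: 22.8
tcp_pos: [0.5241, 0.3448, 0.1664]
tool_rot: [0.718, 0.693, 0.047, -0.038]
wrist_force: [-0.6, -0.3, 0.0]
grip_width: 0.0702
finger_force: 0.0
((270.0, 167.0), (116.0, 68.0), 90.0) [[0.52162014 0.38014029 0.0215    ]] [0.01002799 0.02971826 0.02187492]
[-0.0968217   0.53035106  0.05224224] [0.52216477 0.34373334 0.16320119] 0.0
blue [ 0.42562593 -0.29781728  0.02      ]
blue [ 0.51991735 -0.25523564  0.02      ]
blue [ 0.60212098 -0.27663529  0.02      ]
```

```bash
python3 -c "
from workcell import order
print(order.close_job())"
```

```text
the job is handed in; nothing more can be done
None
```

The job is handed in at about 23 s of the 64 s allowed: the cover was levered out and lies level, ribs up, in the empty bay; the pry lever is flat where it started; the other two blue tools have not moved, I kept clear of the rest, and the judge gave no result back.

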